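# Lock, scan and clear a packed stock case

## Task

Close out the packed stock case: with the forked key, turn all four lid screws clockwise fully home (never with the fingers or the scanner), then hold the scanner squarely facing the case's bar-code label about 10 cm off its middle, dead still for two seconds. Stand the key and the scanner upright back on the rubber mat, and nest every empty tub into one upright stack on the return tray, leaving everything else on the bench as it is.

Things in the scene. Friction and masses are not known exactly. Their poses are not given: they have to be found in the camera images.
- case: grey steel stock case, fixed, 190 x 250 x 52 mm with a 196 x 256 mm bright lid whose top is 60 mm above the bench. Origin: centre of the underside; x is its short side
- label (a point): bar-code label on a sloped plate (80 x 100 mm) in the middle of the case's lid. Origin: centre of the label's face, 92 mm above the bench; z stands out square from the face, 0.4 rad from vertical towards the case's -x side; y runs along the label's long side
- turn1 (a joint): captive lid screw 1 (the -x -y corner of the lid, 62 and 92 mm from the case's middle in x and y): angle in rad, 0 = loose, growing clockwise seen from above, stop at 1.4 (fully home)
- screw1: head of captive screw 1: a 52 mm steel disc 4 mm thick on the lid, and across it a raised bar 32 mm long (its x), 8 mm wide (its y), 13 mm high, its top 77 mm above the bench. Origin: centre of the disc's underside, 60 mm above the bench; it turns with the screw. At joint value 0 the bar lies along the case's x. The key's jaws straddle it and stand on the disc
- turn2 (a joint): captive lid screw 2 (the -x +y corner of the lid, 62 and 92 mm from the case's middle in x and y): angle in rad, 0 = loose, growing clockwise seen from above, stop at 1.4 (fully home)
- screw2: head of captive screw 2: a 52 mm steel disc 4 mm thick on the lid, and across it a raised bar 32 mm long (its x), 8 mm wide (its y), 13 mm high, its top 77 mm above the bench. Origin: centre of the disc's underside, 60 mm above the bench; it turns with the screw. At joint value 0 the bar lies along the case's x. The key's jaws straddle it and stand on the disc
- turn3 (a joint): captive lid screw 3 (the +x -y corner of the lid, 62 and 92 mm from the case's middle in x and y): angle in rad, 0 = loose, growing clockwise seen from above, stop at 1.4 (fully home)
- screw3: head of captive screw 3: a 52 mm steel disc 4 mm thick on the lid, and across it a raised bar 32 mm long (its x), 8 mm wide (its y), 13 mm high, its top 77 mm above the bench. Origin: centre of the disc's underside, 60 mm above the bench; it turns with the screw. At joint value 0 the bar lies along the case's x. The key's jaws straddle it and stand on the disc
- turn4 (a joint): captive lid screw 4 (the +x +y corner of the lid, 62 and 92 mm from the case's middle in x and y): angle in rad, 0 = loose, growing clockwise seen from above, stop at 1.4 (fully home)
- screw4: head of captive screw 4: a 52 mm steel disc 4 mm thick on the lid, and across it a raised bar 32 mm long (its x), 8 mm wide (its y), 13 mm high, its top 77 mm above the bench. Origin: centre of the disc's underside, 60 mm above the bench; it turns with the screw. At joint value 0 the bar lies along the case's x. The key's jaws straddle it and stand on the disc
- mat: black rubber tool mat, fixed, 170 x 130 x 3 mm. Origin: centre of the underside; x is the long side
- key: forked screw key standing upright on its jaws, 116 mm high, 300 g: steel foot 44 (x) by 38 mm (y) with a slot along x 14 mm wide, 16 deep, open at both ends and below; shank 20 mm thick; black square handle 28 x 28 mm from 60 to 116 mm up, sides along x and y. Origin: centre of the underside, z up. Seated on a screw, its underside stands on the disc
- scanner: cordless bar-code scanner that stands upright on its reading window, 130 mm high, 250 g: grey head 68 (x) x 50 (y) x 40 mm below, black square handle 28 x 28 mm from 40 to 130 mm, sides along x and y. It reads along its own -z. Origin: centre of the window (the underside), z up along the handle
- tray: flat aluminium return tray without a rim, fixed, 150 x 150 x 4 mm. Origin: centre of the underside
- tub_a: white plastic parts tub, round, tapered, open on top: 55 mm high, outside diameter 54 mm at the foot, 70 mm at the rim, wall 2.5 mm, 120 g; a 20 mm post inside rises to 32 mm above the underside, so a tub nested in another rests 32 mm higher. Origin: centre of the underside, z up. This one already stands on the return tray.
- tub_b: white plastic parts tub, round, tapered, open on top: 55 mm high, outside diameter 54 mm at the foot, 70 mm at the rim, wall 2.5 mm, 120 g; a 20 mm post inside rises to 32 mm above the underside, so a tub nested in another rests 32 mm higher. Origin: centre of the underside, z up. It stands on the bench (may be absent).
- tub_c: white plastic parts tub, round, tapered, open on top: 55 mm high, outside diameter 54 mm at the foot, 70 mm at the rim, wall 2.5 mm, 120 g; a 20 mm post inside rises to 32 mm above the underside, so a tub nested in another rests 32 mm higher. Origin: centre of the underside, z up. It stands on the bench (may be absent).
- tub_d: white plastic parts tub, round, tapered, open on top: 55 mm high, outside diameter 54 mm at the foot, 70 mm at the rim, wall 2.5 mm, 120 g; a 20 mm post inside rises to 32 mm above the underside, so a tub nested in another rests 32 mm higher. Origin: centre of the underside, z up. It stands on the bench (may be absent).
- element_a: bystander: steel extruder screw element standing upright, 60 mm diameter, 85 mm high, among the tubs. Origin: centre of the underside
- label_roll: bystander: roll of paper labels, 72 mm diameter, 30 mm high, near the robot. Origin: centre of the underside
- gauge_box: bystander: wooden gauge box 36 x 110 x 26 mm near the robot. Origin: centre of the underside
Things that resemble listed ones, but are neither listed nor needed, are in the scene too. What is shaped like the scanner but green is not meant.

How it is judged:
By the outcome, as a careful person would: the job done as asked, in the order asked, and still so for the second after the job is handed in, with the robot touching nothing.
Of tub_b, tub_c, tub_d only 1 to 3 are there at a start; the rules pass over those that are not, and their reading is None.
At some moment in a run one of tub_b, tub_c, tub_d may be knocked a few centimetres aside while the robot is not near it.
It also fails if it takes over 210 s, if anything falls off the work surface, if the arm or the gripper's body presses on something with over 40 N, if the wrist force passes 120 N, or if a joint passes its speed limit or range.

## Robot

A 6-joint arm with a two-finger parallel gripper is mounted at the origin on the work surface. World frame = base frame: x ahead of the robot, y to its left, z up, the work surface at z = 0. Lengths are in mm, angles in rad, forces in N, time in s.
With the tool pointing down it reaches from about 350 to 975 mm from the base axis. Payload 7.1 kg.
Tool frame: the origin (TCP) lies midway between the tips of the shut fingers; the grasp point (between the pads) lies 19 mm behind it; z points along the fingers, y is the line along which they close (so a half turn about z gives the same grasp; the last joint's range is limited). The gripper opens to 88 mm and grips with 3 to 60 N. Pads are 20 mm wide; open, the fingers measure 115 mm over their backs; the gripper's body (75 mm by 178 mm) begins 61 mm behind the grasp point.
Start: joints at [1.132, 0.423, 1.63, -0, 1.089, -0.019], TCP at [254.704, 570.728, 186.075] pointing down, gripper open.
Joint ranges: [-3, 3], [-0.9, 2.11], [0.09, 2.58], [-1.31, 4.45], [0.11, 2.69], [-2.54, 2.54]. Speed limits (rad/s): [2.39, 2.39, 3.01, 3.14, 3.14, 3.14].

## Interface

Orientations are given as a rotation vector (axis times angle).
In Python, from workcell import ctrl gives the robot as it stands. The module is installed in compiled form; this text tells all that it offers.
- The arm moves only by the tool apply_moves, never from a script. Its argument "targets" is a list of rows, each a list of 3 entries, a list of its own where there are three numbers: the opening, from -1 (shut) to 1 (fully open), then the shift along the tool's x, y, z normalised to -1 to 1, where 1 is 5 cm, then the turn, a rotation vector about the tool's x, y, z normalised to -1 to 1, where 1 is 90 degrees. In form: [[jaw, [x, y, z], [wx, wy, wz]], ...]. A call has 1 to 8 rows; each row shifts and turns the commanded pose from where the row before left it, along the tool's axes as they then stand; what a row does not reach is not made up. A row lasts 1/8 s, in which the tool goes at most 62.5 mm and 10.7 degrees, less where a joint would pass 70% of its speed; a pose out of reach is approached as far as the arm can. A call with a number of a shift or a turn outside -1 to 1 is refused whole. A call with a gripper value outside its range is refused whole. The fingers move at their own pace and stop on an object; the grip force is fixed at half the most. Time passes only in rows, so rows that do not move let the fingers close. It gives the time, the measured TCP pose, the force, the opening and the grip force at its end, in the units of the state.
- ctrl.get_obs(): the state, without advancing time (a new reading comes with each control period).
- ctrl.get_image(name): name is "scene" or "top" or "wrist"; returns a dict with "pixels" (480x640x3 uint8, blue, green, red), "camera_matrix" (3x3 intrinsics, pixels), "view" (4x4, takes a point from world to camera coordinates); the wrist camera has in their place "hand_eye" (4x4, takes a point from camera to tool coordinates, whose origin is the TCP and whose axes are the flange's). Camera axes: x right, y down, z forward; pixel columns grow to the right and rows downward; lengths in mm; the calibration is good to about 2 mm. A picture is of the moment at which its call begins: read the wrist's pose just before it. There is no depth.
- ctrl.close_job(): hands the job in; it is judged then, once.
Trained networks look in the newest picture that a camera, given by its name, has taken for a name from the list of things; names that differ only in an ending like _2 or _b are one class to them, and where a whole thing is asked for, a point or a joint stands for the part that bears it (a point fixed in the world has none). Each returns a list of dicts, best first, with "score" (0 to 1); they miss things now and then, are a little off and sometimes report something else, mostly with a low value. They report only what shows in the picture. A call takes as long as a camera call. They do not tell look-alikes from the thing itself.
- ctrl.masks_of(label, camera): "region" (480x640 bool, what is visible of it) and "bbox" ([left, top, right, bottom] in pixels, round what is visible of it).
- ctrl.pinpoint(label, camera): "xy" ([column, row] in pixels: a listed point, or the origin of a listed thing).
The state is a dict: "t": time; "qpos": joint angles; "qvel": joint speeds; "joint_torque": joint torques, N m; "ee_pos": TCP position; "orientation": TCP orientation; "ft_force": force on the tool from outside, world axes, zero at the start; "moment": the same for the moment, N m; "width": finger opening in mm; "grasp_force": force on a finger pad.
Only numpy, scipy, OpenCV 4.12 (cv2) and the standard library are available. Lean on these libraries where they do the work, as an engineer would, in place of code of your own. Each camera call takes 0.05 s, during which the arm holds its last target. There are 200 camera calls.

## Working session

There is one attempt and no reset: what is moved stays moved. The work goes in short steps, Python scripts to look and compute and a tool call to move; the robot and the scene stay as the last step left them, time stands still between calls to the robot, and variables do not carry over. Pictures are saved under pics/ and viewed, at most 14 in all, crops included, and the job is handed in when it is done.

Besides the shell and the picture viewer there is one more tool, called as name([rows], argument=value, ...), one row to a line, values as JSON. apply_moves: Moves the arm, as the interface text tells. Scaled input: -1 to 1 covers 5 cm each way for a shift and 90 degrees each way for a turn. Its arguments: {"type":"object","properties":{"targets":{"type":"array"}},"required":["targets"]}

```bash
mkdir -p pics
cat > h.py <<'E'
import numpy as np, cv2
from scipy.spatial.transform import Rotation as R
from workcell import ctrl
def cam(name):
    o=ctrl.get_obs(); im=ctrl.get_image(name); K=np.array(im["camera_matrix"])
    if name=="wrist":
        T=np.eye(4);T[:3,:3]=R.from_rotvec(o["orientation"]).as_matrix();T[:3,3]=o["ee_pos"]
        V=np.linalg.inv(T@np.array(im["hand_eye"]))
    else: V=np.array(im["view"])
    return im["pixels"],K,V
def ray(K,V,uv):
    W=np.linalg.inv(V);d=W[:3,:3]@np.linalg.inv(K)@np.array([uv[0],uv[1],1.]);return W[:3,3],d/np.linalg.norm(d)
def atz(K,V,uv,z):
    c,d=ray(K,V,uv);return c+d*(z-c[2])/d[2]
def proj(K,V,p):
    q=K@(V[:3,:3]@np.array(p)+V[:3,3]);return q[:2]/q[2]
def tri(rays):
    A=0;b=0
    for c,d in rays:
        P=np.eye(3)-np.outer(d,d);A=A+P;b=b+P@c
    return np.linalg.solve(A,b)
E
cat > a.py <<'E'
from h import *
np.set_printoptions(precision=0,suppress=True)
for n in ["scene","top"]:
    p,K,V=cam(n);cv2.imwrite(f"pics/{n}0.png",p)
    print(n,K[0,0],np.linalg.inv(V)[:3,3])
    for l in ["case","label","screw1","mat","key","scanner","tray","tub_a","element_a","label_roll","gauge_box"]:
        for f in ctrl.pinpoint(l,n):
            if f["score"]>.25: print(l,round(f["score"],2),np.round(f["xy"]),atz(K,V,f["xy"],{"label":92,"screw1":60}.get(l,0))[:2])
E
python3 a.py
```

```text
scene 583.1491728591266 [1164. -537.  822.]
case 0.95 [367. 313.] [627. -15.]
case 0.65 [424. 202.] [443. 317.]
label 0.92 [363. 278.] [618. -24.]
screw1 0.92 [357. 336.] [ 695. -100.]
screw1 0.85 [309. 299.] [ 578. -115.]
screw1 0.72 [376. 251.] [553.  66.]
screw1 0.58 [428. 285.] [680.  82.]
screw1 0.46 [340. 238.] [480.  34.]
mat 0.57 [180. 319.] [ 431. -304.]
key 0.73 [201. 330.] [ 476. -285.]
scanner 0.76 [150. 266.] [ 264. -288.]
scanner 0.56 [172. 297.] [ 370. -292.]
tray 0.88 [417. 199.] [424. 312.]
tub_a 0.81 [465. 253.] [621. 262.]
tub_a 0.76 [493. 216.] [572. 408.]
tub_a 0.72 [423. 204.] [445. 311.]
tub_a 0.64 [254. 383.] [ 634. -269.]
element_a 0.67 [162. 393.] [ 559. -402.]
label_roll 0.88 [340. 238.] [425.  79.]
gauge_box 0.82 [279. 262.] [410. -70.]
gauge_box 0.62 [160. 394.] [ 559. -406.]
top 545.4143928834176 [ 335.   12. 1393.]
case 0.67 [321. 185.] [626. -18.]
case 0.61 [193. 262.] [431. 311.]
case 0.6 [417. 183.] [ 630. -271.]
label 0.63 [322. 178.] [626. -19.]
screw1 0.58 [361. 198.] [ 581. -118.]
screw1 0.53 [288. 214.] [544.  64.]
screw1 0.52 [281. 161.] [676.  81.]
screw1 0.51 [356. 152.] [ 697. -107.]
mat 0.93 [434. 262.] [ 423. -306.]
key 0.88 [428. 245.] [ 467. -291.]
scanner 0.98 [433. 282.] [ 371. -302.]
scanner 0.87 [426. 327.] [ 258. -277.]
tray 0.68 [197. 262.] [432. 301.]
tub_a 0.8 [213. 188.] [622. 260.]
tub_a 0.77 [155. 215.] [555. 409.]
tub_a 0.76 [417. 181.] [ 634. -269.]
tub_a 0.64 [196. 257.] [445. 304.]
tub_a 0.28 [284. 263.] [426.  78.]
element_a 0.96 [470. 208.] [ 560. -404.]
label_roll 0.87 [285. 262.] [429.  77.]
gauge_box 0.89 [345. 264.] [419. -76.]
gauge_box 0.74 [432. 262.] [ 423. -299.]
```

View pics/scene0.png

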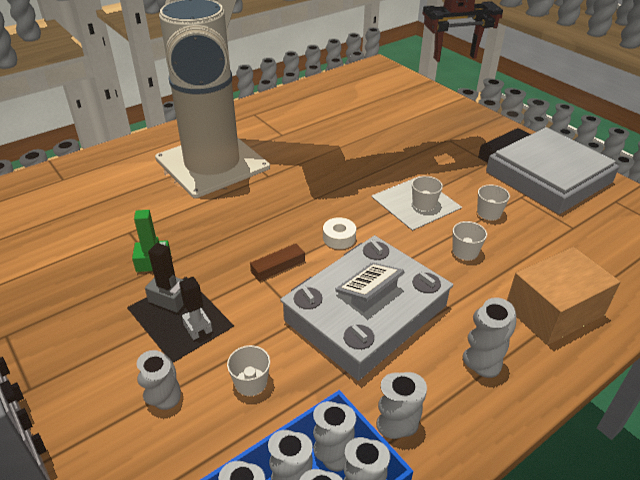

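View pics/top0.png

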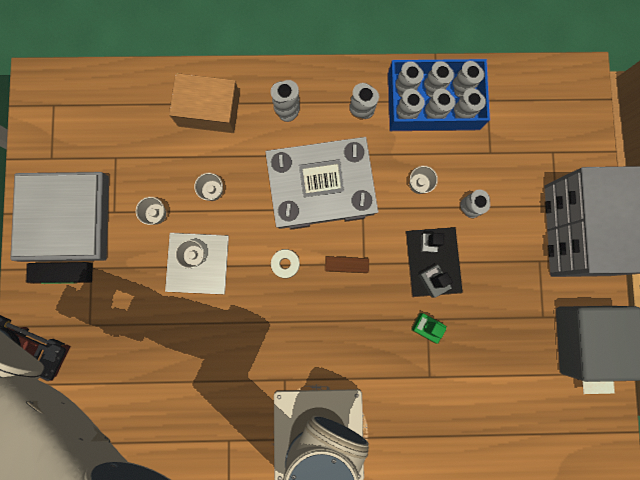

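```bash
cat > b.py <<'E'
from h import *
np.set_printoptions(precision=1,suppress=True)
o=ctrl.get_obs();print({k:np.round(v,3) for k,v in o.items()});print(R.from_rotvec(o["orientation"]).as_matrix())
C={n:cam(n) for n in["scene","top"]}
S={n:[f for f in ctrl.pinpoint("screw1",n)] for n in C}
pts={n:[f["xy"] for f in S[n] if f["score"]>.4] for n in C}
s=[]
for a in pts["scene"]:
  for b in pts["top"]:
    ra=ray(*C["scene"][1:],a);rb=ray(*C["top"][1:],b);p=tri([ra,rb])
    e=np.linalg.norm(np.cross(p-ra[0],ra[1]))
    if e<8 and 40<p[2]<80:s.append(p);print("screw",p,e)
for l in ["key","scanner","tub_a"]:
  A=[f for f in ctrl.pinpoint(l,"scene") if f["score"]>.3];B=[f for f in ctrl.pinpoint(l,"top") if f["score"]>.3]
  for a in A:
    for b in B:
      ra=ray(*C["scene"][1:],a["xy"]);rb=ray(*C["top"][1:],b["xy"]);p=tri([ra,rb]);e=np.linalg.norm(np.cross(p-ra[0],ra[1]))
      if e<12 and -30<p[2]<60:print(l,p,e)
s=np.array(s)
c=s[:,:2].mean(0)
import itertools
# yaw: fit rectangle
best=min(((sum(min(np.linalg.norm(q[:2]-(c+R.from_euler('z',t).as_matrix()[:2,:2]@np.array(k))) for k in itertools.product((-62,62),(-92,92))) for q in s),t) for t in np.arange(-.6,.6,.01)))
print("case",c,best)
t=best[1]
img=C["scene"][0]
out=[]
for n in C:
  for flip in(0,np.pi):
    im=C[n][0].copy();Rz=R.from_euler('z',t+flip).as_matrix()
    q=[]
    for x,y in((-40,-50),(40,-50),(40,50),(-40,50)):
      l=np.array([x*np.cos(.4),y,92+x*np.sin(.4)]);w=Rz@l+np.array([c[0],c[1],0]);q.append(proj(*C[n][1:],w))
    big=cv2.resize(im,None,fx=4,fy=4,interpolation=cv2.INTER_CUBIC)
    cv2.polylines(big,[np.int32(np.array(q)*4)],True,(0,0,255),1)
    m=np.int32(np.mean(q,0)*4);out.append(big[m[1]-140:m[1]+140,m[0]-200:m[0]+200])
cv2.imwrite("pics/lab.png",np.vstack([np.hstack(out[:2]),np.hstack(out[2:])]))
E
python3 b.py
```

```text
{'t': np.float64(1.2), 'qpos': array([ 1.1,  0.4,  1.6,  0. ,  1.1, -0. ]), 'qvel': array([-0.,  0.,  0., -0., -0.,  0.]), 'joint_torque': array([  0. , -54.5, -27.4,   0.1,   0. ,   0. ]), 'ee_pos': array([254.7, 570.8, 186.1]), 'orientation': array([-0.7, -3.1, -0. ]), 'ft_force': array([0.1, 0.2, 0. ]), 'moment': array([ 0.,  0., -0.]), 'grasp_force': np.float64(0.0), 'width': np.float64(87.871)}
[[-0.9  0.4 -0. ]
 [ 0.4  0.9  0. ]
 [ 0.   0.  -1. ]]
screw [695.3 -96.6  54.7] 0.008867730652373038
screw [ 571.6 -112.2   57.9] 1.668510297453076
screw [677.7  79.9  56.4] 3.7817932162095875
screw [545.3  67.6  50.7] 0.6683574880996854
key [ 463.6 -288.3   -2.6] 4.209531488073204
scanner [ 257.2 -279.4   -4.5] 0.31459016237667536
tub_a [450.9 300.9  16.6] 3.8528917315057627
tub_a [616.3 259.6   5.4] 3.3011328465649292
tub_a [559.4 406.3   5.4] 2.9837973979343957
case [622.5 -15.3] (np.float64(15.265770137679887), np.float64(0.12000000000000066))
```

View pics/lab.png

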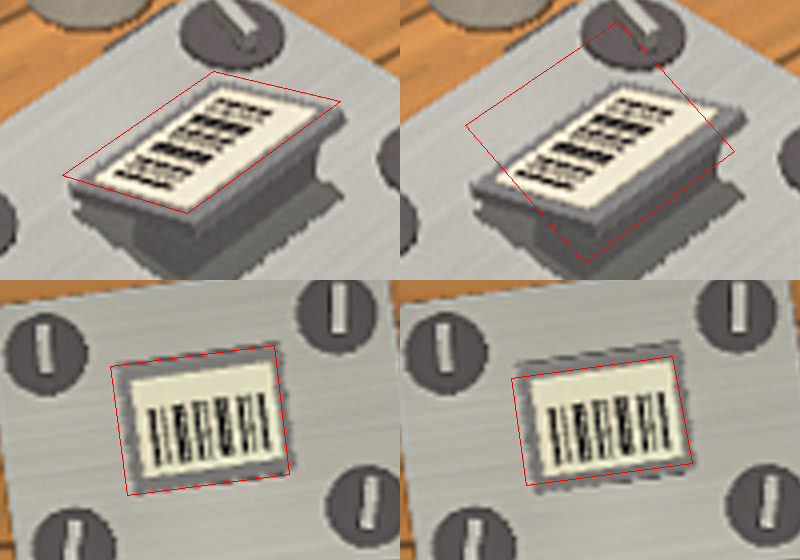

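```bash
cat >> h.py <<'E'
def Rdown(yaw,normal=None): # yaw = world angle of tool y (closing line)
    y=np.array([np.cos(yaw),np.sin(yaw),0]);z=np.array([0,0,-1.])
    return np.column_stack([np.cross(y,z),y,z])
def plan(p,Rt,jaw,start=None,n=None,step=42):
    """prints rows; start=(p,R) default measured; returns end"""
    if start is None:
        o=ctrl.get_obs();start=(np.array(o["ee_pos"]),R.from_rotvec(o["orientation"]).as_matrix())
    p0,R0=start;rv=R.from_matrix(R0.T@Rt).as_rotvec();d=np.array(p)-p0
    a=np.linalg.norm(rv)/(np.pi/2)
    n=n or max(1,int(np.ceil(max(np.linalg.norm(d)/step,a/.105))))
    pc=p0;Rc=R0;rows=[]
    w=np.round(rv/n/(np.pi/2),4)
    for i in range(n):
        want=p0+d*(i+1)/n
        s=np.round(Rc.T@(want-pc)/50,3)
        pc=pc+Rc@s*50;Rc=Rc@R.from_rotvec(w*np.pi/2).as_matrix()
        rows.append("[%g,[%g,%g,%g],[%g,%g,%g]]"%(jaw,*(s+0.),*(w+0.)))
    print(f"-- {n} rows ->",np.round(p,1))
    for i in range(0,n,8):print("["+",".join(rows[i:i+8])+"]")
    return pc,Rc
E
python3 -c "
from h import *
s=plan([560,200,330],Rdown(0),1)
s=plan([540,-20,330],Rdown(0),1,s)
"
```

```text
-- 12 rows -> [560 200 330]
[[1,[-0.716,-0.357,-0.24],[0,0,0.0611]],[1,[-0.748,-0.286,-0.24],[0,0,0.0611]],[1,[-0.771,-0.214,-0.24],[0,0,0.0611]],[1,[-0.789,-0.139,-0.239],[0,0,0.0611]],[1,[-0.798,-0.062,-0.24],[0,0,0.0611]],[1,[-0.8,0.014,-0.24],[0,0,0.0611]],[1,[-0.795,0.091,-0.24],[0,0,0.0611]],[1,[-0.783,0.167,-0.24],[0,0,0.0611]]]
[[1,[-0.763,0.241,-0.24],[0,0,0.0611]],[1,[-0.737,0.312,-0.24],[0,0,0.0611]],[1,[-0.703,0.383,-0.24],[0,0,0.0611]],[1,[-0.664,0.447,-0.239],[0,0,0.0611]]]
-- 6 rows -> [540 -20 330]
[[1,[-0.733,-0.066,0],[0,0,-0.0001]],[1,[-0.734,-0.066,0],[0,0,-0.0001]],[1,[-0.733,-0.067,0],[0,0,-0.0001]],[1,[-0.733,-0.066,0],[0,0,-0.0001]],[1,[-0.734,-0.067,0],[0,0,-0.0001]],[1,[-0.733,-0.066,0],[0,0,-0.0001]]]
```

apply_moves([
  [1, [-0.72, -0.36, -0.24], [0, 0, 0.061]],
  [1, [-0.75, -0.29, -0.24], [0, 0, 0.061]],
  [1, [-0.77, -0.21, -0.24], [0, 0, 0.061]],
  [1, [-0.79, -0.14, -0.24], [0, 0, 0.061]],
  [1, [-0.8, -0.06, -0.24], [0, 0, 0.061]],
  [1, [-0.8, 0.01, -0.24], [0, 0, 0.061]],
  [1, [-0.8, 0.09, -0.24], [0, 0, 0.061]],
  [1, [-0.78, 0.17, -0.24], [0, 0, 0.061]],
])

```text
t: 2.7
ee_pos: [459.4, 322.2, 282.6]
orientation: [1.76, 2.602, 0.001]
ft_force: [0.5, 0.3, 0.6]
width: 87.8
grasp_force: 0.0
```

apply_moves([
  [1, [-0.76, 0.24, -0.24], [0, 0, 0.061]],
  [1, [-0.74, 0.31, -0.24], [0, 0, 0.061]],
  [1, [-0.7, 0.38, -0.24], [0, 0, 0.061]],
  [1, [-0.66, 0.45, -0.24], [0, 0, 0.061]],
  [1, [-0.75, -0.07, 0], [0, 0, 0]],
  [1, [-0.75, -0.07, 0], [0, 0, 0]],
  [1, [-0.75, -0.07, 0], [0, 0, 0]],
  [1, [-0.75, -0.07, 0], [0, 0, 0]],
])

```text
t: 3.7
ee_pos: [546.4, 48.8, 330.2]
orientation: [2.22, 2.223, 0.0]
ft_force: [0.0, 0.4, -0.3]
width: 87.9
grasp_force: 0.0
```

apply_moves([
  [1, [-0.7, -0.07, 0], [0, 0, 0]],
  [1, [-0.7, -0.07, 0], [0, 0, 0]],
  [1, [0, 0, 0], [0, 0, 0]],
  [1, [0, 0, 0], [0, 0, 0]],
])

```text
t: 4.2
ee_pos: [539.7, -19.6, 330.1]
orientation: [-2.22, -2.222, -0.001]
ft_force: [-0.1, 0.4, 0.0]
width: 87.9
grasp_force: 0.0
```

```bash
python3 -c "
from h import *
p,K,V=cam('wrist');cv2.imwrite('pics/w1.png',p)
print(np.round(np.linalg.inv(V),2),K[0,0])
for l,z in (('case',0),('label',92),('screw1',60)):
  for f in ctrl.pinpoint(l,'wrist'):print(l,round(f['score'],2),np.round(f['xy']),np.round(atz(K,V,f['xy'],z),1))
"
```

```text
[[ 1.0000e+00  0.0000e+00  0.0000e+00  5.3909e+02]
 [ 0.0000e+00 -9.6000e-01 -2.6000e-01  5.3540e+01]
 [-0.0000e+00  2.6000e-01 -9.6000e-01  5.2845e+02]
 [ 0.0000e+00  0.0000e+00  0.0000e+00  1.0000e+00]] 345.2780044068485
case 0.56 [378. 185.] [623.8 -15.5   0. ]
label 0.63 [392. 193.] [627.  -12.8  92. ]
screw1 0.78 [349. 261.] [ 576.9 -116.3   60. ]
screw1 0.72 [434. 251.] [ 697.5 -100.8   60. ]
screw1 0.66 [335. 127.] [554.3  67.4  60. ]
screw1 0.57 [428. 118.] [674.6  79.   60. ]
```

View pics/w1.png

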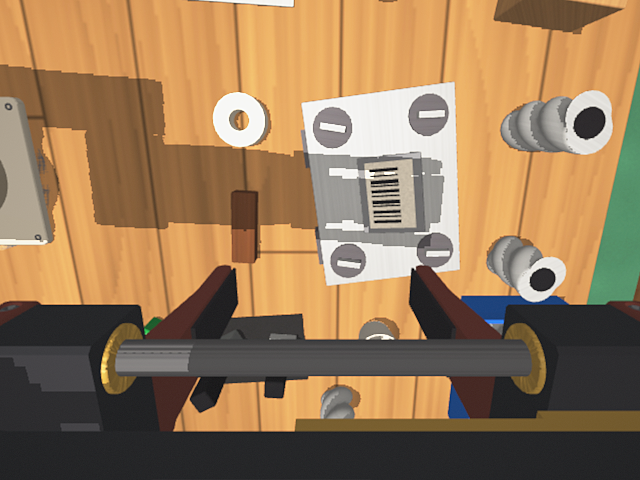

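```bash
cat > c.py <<'E'
from h import *
np.set_printoptions(precision=2,suppress=True)
p,K,V=cam('wrist');g=cv2.cvtColor(p,cv2.COLOR_BGR2GRAY)
cs=np.float32([(302,102),(456,83),(459,268),(327,284)]).reshape(-1,1,2)
cs=cv2.cornerSubPix(g,cs,(5,5),(-1,-1),(3,50,.01)).reshape(-1,2);print(cs)
w=np.array([atz(K,V,c,60)[:2] for c in cs]);print(w,[np.linalg.norm(w[i]-w[i-1]) for i in range(4)])
m=np.array([[-98,128],[98,128],[98,-128],[-98,-128.]])
# rigid fit
c=w.mean(0);H=m.T@(w-c);t=np.arctan2(H[0,1]-H[1,0],H[0,0]+H[1,1]);print("case",c,t)
Rz=R.from_euler('z',t).as_matrix()
for x,y in((-62,-92),(-62,92),(62,-92),(62,92)):
    q=Rz@[x,y,0]+[*c,60];u=proj(K,V,q+[0,0,17])
    u0,v0=np.int32(u);r=16
    sub=g[v0-r:v0+r,u0-r:u0+r];mk=np.zeros_like(sub);cv2.circle(mk,(r,r),13,255,-1)
    b=((sub>170)&(mk>0)).astype(np.uint8);n,L,st,ce=cv2.connectedComponentsWithStats(b)
    i=1+np.argmin([np.linalg.norm(ce[k]-r)-.2*st[k,4] for k in range(1,n)])
    ys,xs=np.where(L==i);P=np.array([atz(K,V,(a+u0-r,bb+v0-r),77)[:2] for a,bb in zip(xs,ys)])
    cc=P.mean(0);ev,E=np.linalg.eigh(np.cov((P-cc).T));d=E[:,1]
    print((x,y),"screw",q[:2],"bar centre",cc,"angle",np.arctan(d[1]/d[0]),"turn",t-np.arctan(d[1]/d[0]),len(xs))
E
python3 c.py
python3 -c "
from h import *
s=plan([420,-385,330],Rdown(0),1)
"
```

```text
[[300.75 103.39]
 [454.07  81.79]
 [458.86 269.61]
 [326.55 285.26]]
[[ 510.43   97.03]
 [ 703.34  123.01]
 [ 736.14 -128.79]
 [ 544.61 -153.78]] [np.float64(253.13648118655718), np.float64(194.65294677214607), np.float64(253.92793812228706), np.float64(193.1490846181851)]
case [623.63 -15.63] 0.1322322971756063
(-62, -92) screw [ 574.3 -115. ] bar centre [ 574.06 -114.89] angle -0.1444456828097547 turn 0.27667797998536103 134
(-62, 92) screw [550.04  67.39] bar centre [549.62  67.29] angle -0.14924782297255265 turn 0.28148012014815893 170
(62, -92) screw [697.22 -98.66] bar centre [697.15 -98.5 ] angle 0.0009961709319537102 turn 0.1312361262436526 141
(62, 92) screw [672.96  83.74] bar centre [672.76  83.24] angle 0.03995804880419663 turn 0.09227424837140968 176
-- 10 rows -> [ 420 -385  330]
[[1,[-0.731,-0.241,0],[0,0,0.0002]],[1,[-0.731,-0.241,0],[0,0,0.0002]],[1,[-0.732,-0.241,0],[0,0,0.0002]],[1,[-0.731,-0.241,0],[0,0,0.0002]],[1,[-0.731,-0.24,0],[0,0,0.0002]],[1,[-0.732,-0.24,0],[0,0,0.0002]],[1,[-0.732,-0.24,0],[0,0,0.0002]],[1,[-0.731,-0.24,0],[0,0,0.0002]]]
[[1,[-0.732,-0.239,0],[0,0,0.0002]],[1,[-0.732,-0.239,0],[0,0,0.0002]]]
```

apply_moves([
  [1, [-0.73, -0.24, 0], [0, 0, 0]],
  [1, [-0.73, -0.24, 0], [0, 0, 0]],
  [1, [-0.73, -0.24, 0], [0, 0, 0]],
  [1, [-0.73, -0.24, 0], [0, 0, 0]],
  [1, [-0.73, -0.24, 0], [0, 0, 0]],
  [1, [-0.73, -0.24, 0], [0, 0, 0]],
  [1, [-0.73, -0.24, 0], [0, 0, 0]],
  [1, [-0.73, -0.24, 0], [0, 0, 0]],
])

```text
t: 5.45
ee_pos: [443.9, -312.8, 330.2]
orientation: [2.219, 2.224, 0.0]
ft_force: [0.5, -0.3, 0.1]
width: 87.6
grasp_force: 0.0
```

apply_moves([
  [1, [-0.73, -0.24, 0], [0, 0, 0]],
  [1, [-0.73, -0.24, 0], [0, 0, 0]],
  [1, [0, 0, 0], [0, 0, 0]],
  [1, [0, 0, 0], [0, 0, 0]],
])

```text
t: 5.95
ee_pos: [420.4, -384.4, 329.9]
orientation: [-2.22, -2.222, -0.001]
ft_force: [0.6, 1.0, -0.8]
width: 87.6
grasp_force: 0.0
```

```bash
python3 -c "
from h import *
p,K,V=cam('wrist');cv2.imwrite('pics/w2.png',p);np.savez('w2',p=p,K=K,V=V)
for l in ('mat','key','scanner','tub_b'):
  for f in ctrl.pinpoint(l,'wrist'):print(l,round(f['score'],2),np.round(f['xy']),np.round(atz(K,V,f['xy'],0 if l=='tub_b' else 3),1))
cv2.imwrite('pics/w2c.png',cv2.resize(p[60:310,150:470],None,fx=2.4,fy=2.4,interpolation=cv2.INTER_CUBIC))
"
```

```text
mat 0.86 [321. 131.] [ 416.9 -300.3    3. ]
key 0.57 [357. 125.] [ 468.6 -292.4    3. ]
scanner 0.87 [290. 126.] [ 371.4 -293.4    3. ]
tub_b 0.68 [464. 112.] [ 624.3 -274.1    0. ]
```

View pics/w2c.png

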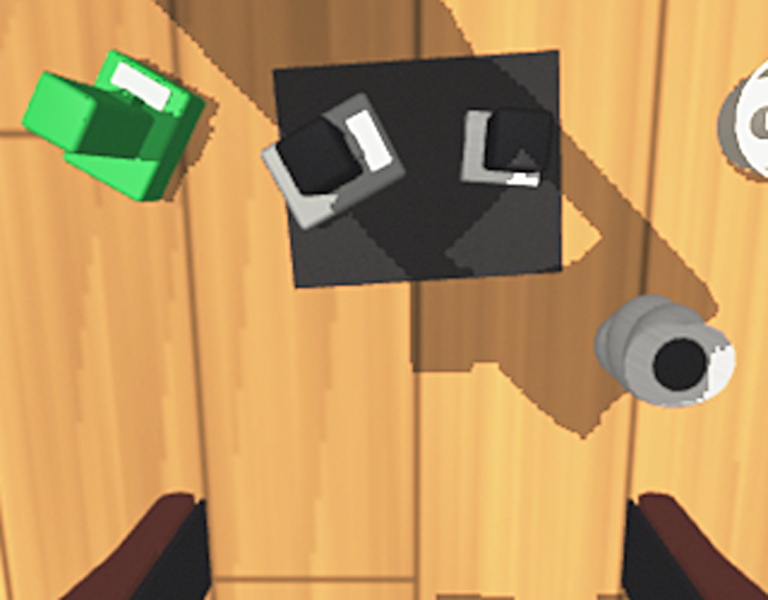

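```bash
python3 -c "
from h import *
p=np.load('w2.npz')['p'];s=cv2.imread('pics/scene0.png')
f=lambda a:np.uint8(255*(a/255.)**.5)
a=cv2.resize(f(s[230:350,125:245]),(600,600),interpolation=cv2.INTER_CUBIC)[:,:]
b=cv2.resize(f(p[70:190,250:400]),None,fx=2.6,fy=2.6,interpolation=cv2.INTER_CUBIC)
a=cv2.resize(a,(400,400));o=np.zeros((400,800,3),np.uint8);o[:,:400]=a;o[:b.shape[0],400:400+b.shape[1]]=b
cv2.imwrite('pics/kz.png',o)
"
```

```text
(no output)
```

View pics/kz.png

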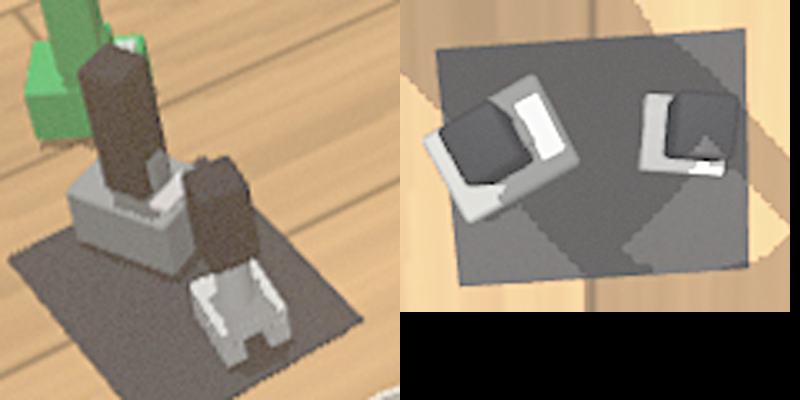

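```bash
python3 -c "
from h import *
z=np.load('w2.npz');K,V=z['K'],z['V']
def crop(u):return np.round([400+(u[0]-250)*2.6,(u[1]-70)*2.6])
def full(u):return ((u[0]-400)/2.6+250,u[1]/2.6+70)
Rz=R.from_euler('z',-.08).as_matrix()
for h,zz in ((14,119),(14,63)):
  print(zz,[crop(proj(K,V,Rz@[x*h,y*h,0]+[467,-291,zz])) for x,y in ((-1,1),(1,1),(1,-1),(-1,-1))])
for t in(19,25):print([np.round(atz(K,V,full(u),t),1) for u in((645,95),(640,170),(723,177))])
print('scanner head top z43',[np.round(atz(K,V,full(u),43),1) for u in((425,140),(468,222),(579,157),(535,75))])
print('mat',[np.round(atz(K,V,full(u),3),1) for u in((437,50),(745,30),(747,268),(460,285))])
"
```

```text
119 [array([670.,  93.]), array([735.,  98.]), array([727., 166.]), array([664., 161.])]
63 [array([661., 103.]), array([717., 108.]), array([711., 167.]), array([655., 163.])]
[array([ 449. , -268.4,   19. ]), array([ 446.9, -307. ,   19. ]), array([ 492.4, -310.6,   19. ])]
[array([ 448.7, -268.9,   25. ]), array([ 446.6, -307. ,   25. ]), array([ 491.5, -310.6,   25. ])]
scanner head top z43 [array([ 334.5, -292.4,   43. ]), array([ 355.3, -333.7,   43. ]), array([ 413.9, -300.7,   43. ]), array([ 391.7, -260.9,   43. ])]
mat [array([ 336.2, -244.1,    3. ]), array([ 503.5, -233.8,    3. ]), array([ 510.6, -361.4,    3. ]), array([ 344.1, -371.4,    3. ])]
```

```bash
python3 -c "
from h import *
s=plan([470,-289.5,220],Rdown(1.5),.3,n=12)
s=plan([470,-289.5,76],Rdown(1.5),.3,s,n=4)
"
```

```text
-- 12 rows -> [ 470.  -289.5  220. ]
[[0.3,[0.158,0.083,0.184],[0,0,-0.0794]],[0.3,[0.146,0.101,0.183],[0,0,-0.0794]],[0.3,[0.133,0.12,0.184],[0,0,-0.0794]],[0.3,[0.116,0.134,0.184],[0,0,-0.0794]],[0.3,[0.099,0.148,0.184],[0,0,-0.0794]],[0.3,[0.08,0.16,0.183],[0,0,-0.0794]],[0.3,[0.059,0.168,0.184],[0,0,-0.0794]],[0.3,[0.038,0.174,0.184],[0,0,-0.0794]]]
[[0.3,[0.016,0.177,0.184],[0,0,-0.0794]],[0.3,[-0.006,0.178,0.183],[0,0,-0.0794]],[0.3,[-0.028,0.176,0.184],[0,0,-0.0794]],[0.3,[-0.05,0.171,0.184],[0,0,-0.0794]]]
-- 4 rows -> [ 470.  -289.5   76. ]
[[0.3,[0,0,0.72],[0,0,-0.0001]],[0.3,[0,0,0.72],[0,0,-0.0001]],[0.3,[0,0,0.72],[0,0,-0.0001]],[0.3,[0,0,0.72],[0,0,-0.0001]]]
```

apply_moves([
  [0.3, [0.16, 0.08, 0.18], [0, 0, -0.08]],
  [0.3, [0.15, 0.1, 0.18], [0, 0, -0.08]],
  [0.3, [0.13, 0.12, 0.18], [0, 0, -0.08]],
  [0.3, [0.12, 0.13, 0.18], [0, 0, -0.08]],
  [0.3, [0.1, 0.15, 0.18], [0, 0, -0.08]],
  [0.3, [0.08, 0.16, 0.18], [0, 0, -0.08]],
  [0.3, [0.06, 0.17, 0.18], [0, 0, -0.08]],
  [0.3, [0.04, 0.17, 0.18], [0, 0, -0.08]],
])

```text
t: 7.2
ee_pos: [452.8, -320.7, 257.9]
orientation: [0.867, 3.019, -0.0]
ft_force: [0.6, 1.2, 0.3]
width: 57.3
grasp_force: 0.0
```

apply_moves([
  [0.3, [0.02, 0.18, 0.18], [0, 0, -0.08]],
  [0.3, [-0.01, 0.18, 0.18], [0, 0, -0.08]],
  [0.3, [-0.03, 0.18, 0.18], [0, 0, -0.08]],
  [0.3, [-0.05, 0.17, 0.18], [0, 0, -0.075]],
  [0.3, [0, 0, 0], [0, 0, 0]],
  [0.3, [0, 0, 0], [0, 0, 0]],
])

```text
t: 7.95
ee_pos: [469.2, -289.5, 222.5]
orientation: [0.112, 3.139, -0.001]
ft_force: [-0.6, 0.9, -0.3]
width: 57.0
grasp_force: 0.0
```

```bash
python3 -c "
from h import *
p,K,V=cam('wrist');cv2.imwrite('pics/w3.png',p);np.savez('w3',p=p,K=K,V=V)
for l in ('key','scanner'):
  for f in ctrl.pinpoint(l,'wrist'):print(l,round(f['score'],2),np.round(f['xy']),np.round(atz(K,V,f['xy'],3),1))
s=plan([470,-289.5,76],Rdown(1.5),.3,n=4)
"
```

```text
key 0.81 [322. 202.] [ 472.1 -289.6    3. ]
scanner 0.91 [307. 112.] [ 365.9 -299.5    3. ]
scanner 0.7 [318.   2.] [ 257.4 -278.9    3. ]
-- 4 rows -> [ 470.  -289.5   76. ]
[[0.3,[-0.004,0.002,0.733],[-0.0001,0.0001,0]],[0.3,[-0.004,0.002,0.733],[-0.0001,0.0001,0]],[0.3,[-0.005,0.002,0.733],[-0.0001,0.0001,0]],[0.3,[-0.004,0.001,0.732],[-0.0001,0.0001,0]]]
```

View pics/w3.png

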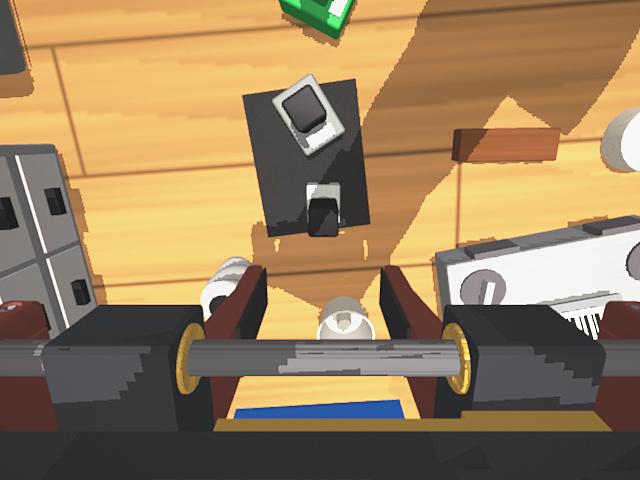

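apply_moves([
  [0.3, [-0.01, 0, 0.73], [0, 0, 0]],
  [0.3, [-0.01, 0, 0.73], [0, 0, 0]],
  [0.3, [0, 0, 0.73], [0, 0, 0]],
  [0.3, [0, 0, 0.73], [0, 0, 0]],
  [0.3, [0, 0, 0], [0, 0, 0]],
  [-1, [0, 0, 0], [0, 0, 0]],
  [-1, [0, 0, 0], [0, 0, 0]],
  [-1, [0, 0, 0], [0, 0, 0]],
])

```text
t: 9.1
ee_pos: [470.6, -290.0, 77.4]
orientation: [0.109, 3.138, -0.002]
ft_force: [0.9, -0.7, -0.5]
width: 31.1
grasp_force: 0.0
```

apply_moves([
  [-1, [0, 0, 0], [0, 0, 0]],
  [-1, [0, 0, 0], [0, 0, 0]],
  [-1, [0, 0, 0], [0, 0, 0]],
])

```text
t: 9.48
ee_pos: [470.6, -289.9, 77.2]
orientation: [0.109, 3.138, -0.001]
ft_force: [-0.2, 0.4, 7.6]
width: 27.4
grasp_force: 30.0
```

```bash
python3 -c "
from h import *
o=ctrl.get_obs();M=R.from_rotvec(o['orientation']).as_matrix();print(o['ee_pos'],np.arctan2(M[1,1],M[0,1]),o['width'],o['grasp_force'])
p0=o['ee_pos']
s=plan([p0[0],p0[1],p0[2]+155],Rdown(1.5),-1,n=4)
s=plan([574.2,-115,p0[2]+155],Rdown(np.pi/2-.147),-1,s,n=6)
"
```

```text
[ 470.59411179 -289.86526397   77.18705193] 1.5013291407394864 27.35534050061112 30.00260889530182
-- 4 rows -> [ 470.6 -289.9  232.2]
[[-1,[-0.001,-0.001,-0.775],[-0.0001,0.0002,0.0002]],[-1,[-0.001,0,-0.775],[-0.0001,0.0002,0.0002]],[-1,[-0.001,-0.001,-0.775],[-0.0001,0.0002,0.0002]],[-1,[0,0,-0.775],[-0.0001,0.0002,0.0002]]]
-- 6 rows -> [ 574.2 -115.   232.2]
[[-1,[-0.303,0.606,0],[0,0,0.0081]],[-1,[-0.296,0.61,0],[0,0,0.0081]],[-1,[-0.288,0.613,0],[0,0,0.0081]],[-1,[-0.28,0.617,0],[0,0,0.0081]],[-1,[-0.272,0.62,0],[0,0,0.0081]],[-1,[-0.264,0.624,0],[0,0,0.0081]]]
```

apply_moves([
  [-1, [0, 0, -0.775], [0, 0, 0]],
  [-1, [0, 0, -0.775], [0, 0, 0]],
  [-1, [0, 0, -0.775], [0, 0, 0]],
  [-1, [0, 0, -0.775], [0, 0, 0]],
])

```text
t: 9.98
ee_pos: [469.2, -289.1, 231.9]
orientation: [-0.109, -3.139, -0.001]
ft_force: [1.1, -0.5, -3.8]
width: 27.5
grasp_force: 30.0
```

apply_moves([
  [-1, [-0.3, 0.61, 0], [0, 0, 0.008]],
  [-1, [-0.3, 0.61, 0], [0, 0, 0.008]],
  [-1, [-0.29, 0.61, 0], [0, 0, 0.008]],
  [-1, [-0.28, 0.62, 0], [0, 0, 0.008]],
  [-1, [-0.27, 0.62, 0], [0, 0, 0.008]],
  [-1, [-0.26, 0.62, 0], [0, 0, 0.008]],
  [-1, [0, 0, 0], [0, 0, 0]],
  [-1, [0, 0, 0], [0, 0, 0]],
])

```text
t: 10.98
ee_pos: [572.3, -114.6, 230.5]
orientation: [-0.226, -3.132, 0.0]
ft_force: [-0.2, 0.1, -2.7]
width: 27.7
grasp_force: 30.0
```

```bash
cat > st.py <<'E'
from h import *
o=ctrl.get_obs();M=R.from_rotvec(o['orientation']).as_matrix();print(round(o['t'],1),np.round(o['ee_pos'],1),'yaw',round(np.arctan2(M[1,1],M[0,1]),4),'down',np.round(M[:,2],4),'F',np.round(o['ft_force'],1),'M',np.round(o['moment'],2),'w',round(o['width'],1),round(o['grasp_force'],1),'q6',round(o['qpos'][5],2))
E
python3 st.py;python3 -c "
from h import *
p,K,V=cam('wrist');cv2.imwrite('pics/w4.png',p)
for l in ('key','screw1'):
  for f in ctrl.pinpoint(l,'wrist'):print(l,round(f['score'],2),np.round(f['xy']),np.round(atz(K,V,f['xy'],158 if l=='key' else 60),1))
s=plan([574.2,-115,170],Rdown(np.pi/2-.147),-1,n=2)
"
```

```text
11.0 [ 572.3 -114.6  230.5] yaw 1.4265 down [-1.5e-03 -1.0e-04 -1.0e+00] F [-0.2  0.1 -2.7] M [ 0.   -0.03 -0.04] w 27.7 30.0 q6 -1.64
key 0.94 [319. 231.] [ 571.8 -116.7  158. ]
screw1 0.89 [508. 270.] [674.3  85.   60. ]
screw1 0.75 [492. 163.] [550.5  68.4  60. ]
screw1 0.64 [320. 209.] [ 572.5 -116.8   60. ]
screw1 0.59 [350. 310.] [698.5 -99.9  60. ]
screw1 0.46 [100. 222.] [ 552.8 -358.7   60. ]
-- 2 rows -> [ 574.2 -115.   170. ]
[[-1,[-0.017,0.005,0.609],[-0.0001,-0.0002,0.0004]],[-1,[-0.018,0.004,0.61],[-0.0001,-0.0002,0.0004]]]
```

View pics/w4.png

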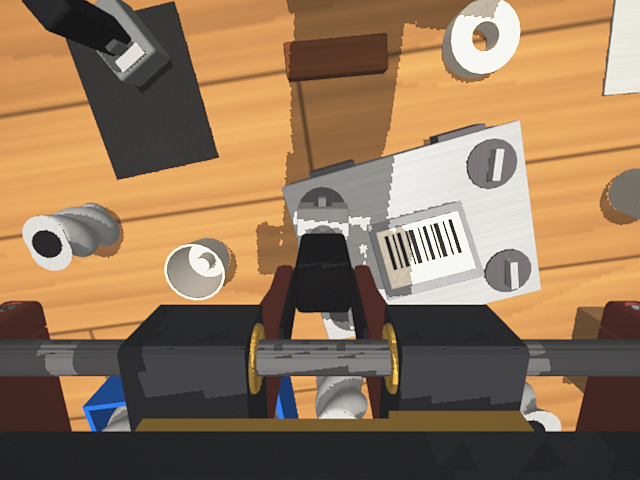

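apply_moves([
  [-1, [-0.02, 0.01, 0.6], [0, 0, 0]],
  [-1, [-0.02, 0, 0.6], [0, 0, 0]],
  [-1, [0, 0, 0], [0, 0, 0]],
])

```text
t: 11.5
ee_pos: [572.9, -114.5, 169.0]
orientation: [-0.229, -3.128, -0.001]
ft_force: [-0.7, 0.7, -3.7]
width: 27.7
grasp_force: 30.0
```

apply_moves([
  [-1, [0, 0, 0.15], [0, 0, 0]],
  [-1, [0, 0, 0.15], [0, 0, 0]],
  [-1, [0, 0, 0], [0, 0, 0]],
  [-1, [0, 0, 0], [0, 0, 0]],
])

```text
t: 12.0
ee_pos: [575.4, -114.2, 156.5]
orientation: [0.227, 3.133, -0.0]
ft_force: [0.9, 0.5, -3.3]
width: 27.6
grasp_force: 30.0
```

```bash
python3 st.py
```

```text
12.0 [ 575.4 -114.2  156.5] yaw 1.426 down [ 6.e-04 -1.e-04 -1.e+00] F [ 0.9  0.5 -3.3] M [ 0.06  0.03 -0.01] w 27.6 30.0 q6 -1.64
```

apply_moves([
  [-1, [0.02, -0.01, 0.12], [0, 0, 0]],
  [-1, [0, 0, 0.12], [0, 0, 0]],
  [-1, [0, 0, 0.08], [0, 0, 0]],
  [-1, [0, 0, 0], [0, 0, 0]],
  [-1, [0, 0, 0], [0, 0, 0]],
])

```text
t: 12.62
ee_pos: [574.2, -114.6, 140.1]
orientation: [0.227, 3.133, -0.0]
ft_force: [0.2, -0.4, -4.3]
width: 27.7
grasp_force: 30.0
```

```bash
python3 st.py
```

```text
12.6 [ 574.2 -114.6  140.1] yaw 1.4259 down [ 1.e-04 -1.e-04 -1.e+00] F [ 0.2 -0.4 -4.3] M [ 0.03 -0.    0.03] w 27.7 30.0 q6 -1.64
```

apply_moves([
  [-1, [0, 0, 0], [0, 0, 0.1]],
  [-1, [0, 0, 0], [0, 0, 0.1]],
  [-1, [0, 0, 0], [0, 0, 0.1]],
  [-1, [0, 0, 0], [0, 0, 0.1]],
  [-1, [0, 0, 0], [0, 0, 0.1]],
  [-1, [0, 0, 0], [0, 0, 0.1]],
  [-1, [0, 0, 0], [0, 0, 0.1]],
  [-1, [0, 0, 0], [0, 0, 0]],
])

```text
t: 13.62
ee_pos: [574.6, -114.7, 140.4]
orientation: [1.829, 2.553, 0.001]
ft_force: [1.5, 0.2, -3.5]
width: 27.3
grasp_force: 30.0
```

```bash
python3 st.py
```

```text
13.6 [ 574.6 -114.7  140.4] yaw 0.3277 down [ 1.2e-03 -3.0e-04 -1.0e+00] F [ 1.5  0.2 -3.5] M [-0.1  -0.25  0.05] w 27.3 30.0 q6 -0.55
```

apply_moves([
  [-1, [0, 0, 0], [0, 0, 0.06]],
  [-1, [0, 0, 0], [0, 0, 0.04]],
  [-1, [0, 0, 0], [0, 0, 0]],
])

```text
t: 14.0
ee_pos: [574.7, -114.7, 140.4]
orientation: [2.021, 2.404, 0.001]
ft_force: [1.8, -0.4, -4.6]
width: 27.7
grasp_force: 30.0
```

```bash
python3 st.py
```

```text
14.0 [ 574.7 -114.7  140.4] yaw 0.1727 down [ 1.4e-03 -3.0e-04 -1.0e+00] F [ 1.8 -0.4 -4.6] M [-0.19 -0.56  0.04] w 27.7 30.0 q6 -0.39
```

apply_moves([
  [-1, [0, 0, 0], [0, 0, 0.04]],
  [-1, [0, 0, 0], [0, 0, 0]],
])

```text
t: 14.25
ee_pos: [574.7, -114.7, 140.4]
orientation: [2.096, 2.339, 0.001]
ft_force: [2.5, -0.1, -4.4]
width: 27.7
grasp_force: 30.0
```

```bash
python3 st.py
```

```text
14.2 [ 574.7 -114.7  140.4] yaw 0.1096 down [ 1.4e-03 -3.0e-04 -1.0e+00] F [ 2.5 -0.1 -4.4] M [-0.11 -0.69  0.03] w 27.7 30.0 q6 -0.33
```

apply_moves([
  [-1, [0, 0, 0], [0, 0, 0.04]],
  [-1, [0, 0, 0], [0, 0, 0]],
])

```text
t: 14.5
ee_pos: [574.7, -114.7, 140.4]
orientation: [2.167, 2.272, 0.001]
ft_force: [3.1, -0.2, -3.8]
width: 28.1
grasp_force: 30.1
```

```bash
python3 st.py; python3 -c "
from h import *
p,K,V=cam('wrist');cv2.imwrite('pics/w5.png',cv2.resize(p[100:330,200:520],None,fx=2.5,fy=2.5))"
```

```text
14.5 [ 574.7 -114.7  140.4] yaw 0.0473 down [ 1.3e-03 -5.0e-04 -1.0e+00] F [ 3.1 -0.2 -3.8] M [-0.14 -0.79  0.42] w 28.1 30.1 q6 -0.26
```

View pics/w5.png

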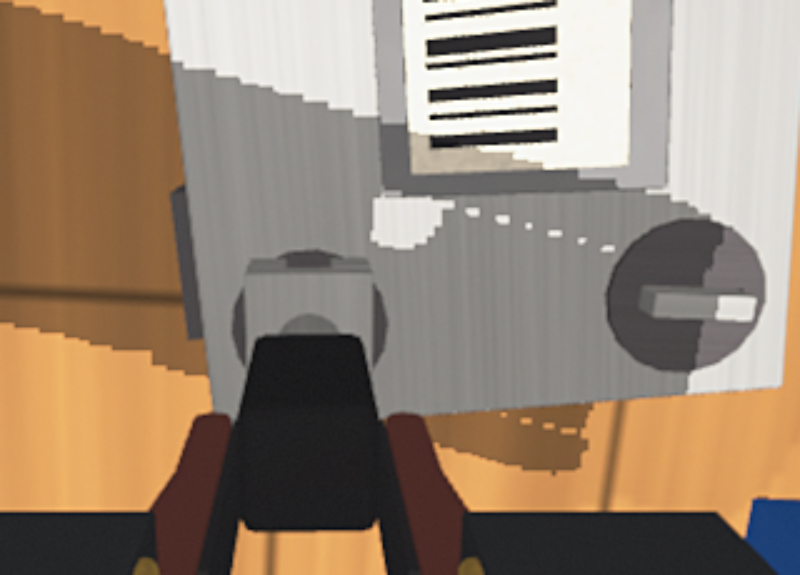

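apply_moves([
  [-1, [0, 0, 0], [0, 0, 0.04]],
  [-1, [0, 0, 0], [0, 0, 0]],
  [-1, [0, 0, 0], [0, 0, 0]],
])

```text
t: 14.92
ee_pos: [574.3, -114.6, 140.4]
orientation: [2.239, 2.203, 0.0]
ft_force: [2.8, -1.0, -1.4]
width: 27.7
grasp_force: 30.9
```

```bash
python3 st.py
```

```text
14.9 [ 574.3 -114.6  140.4] yaw -0.0164 down [ 6.e-04 -4.e-04 -1.e+00] F [ 2.8 -1.  -1.4] M [-0.21 -0.65  0.9 ] w 27.7 30.9 q6 -0.2
```

apply_moves([
  [-1, [0, 0, 0], [0, 0, -0.07]],
  [-1, [0, 0, 0], [0, 0, -0.07]],
  [-1, [0, 0, 0], [0, 0, 0]],
  [-1, [0, 0, -0.3], [0, 0, 0]],
  [-1, [0, 0, -0.7], [0, 0, 0]],
  [-1, [0, 0, 0], [0, 0, 0]],
  [-1, [0, 0, 0], [0, 0, 0]],
])

```text
t: 15.8
ee_pos: [573.3, -114.5, 189.6]
orientation: [-1.988, -2.432, 0.001]
ft_force: [-0.8, -0.0, -3.8]
width: 27.6
grasp_force: 29.9
```

```bash
python3 st.py; python3 -c "
from h import *
s=plan([550,67.3,190],Rdown(np.pi/2-.15),-1,n=8)
p,K,V=cam('wrist');g=cv2.cvtColor(p,cv2.COLOR_BGR2GRAY)
cv2.imwrite('pics/w6.png',cv2.resize(p[100:330,200:440],None,fx=2.5,fy=2.5))"
```

```text
15.8 [ 573.3 -114.5  189.6] yaw 0.2 down [-9.e-04  2.e-04 -1.e+00] F [-0.8 -0.  -3.8] M [-0.13  0.04  0.  ] w 27.6 29.9 q6 -0.42
-- 8 rows -> [550.   67.3 190. ]
[[-1,[0.457,0.033,-0.001],[0,-0.0001,-0.0971]],[-1,[0.447,0.102,-0.001],[0,-0.0001,-0.0971]],[-1,[0.426,0.169,-0.001],[0,-0.0001,-0.0971]],[-1,[0.395,0.232,-0.001],[0,-0.0001,-0.0971]],[-1,[0.355,0.289,-0.001],[0,-0.0001,-0.0971]],[-1,[0.308,0.339,-0.001],[0,-0.0001,-0.0971]],[-1,[0.252,0.383,-0.002],[0,-0.0001,-0.0971]],[-1,[0.192,0.416,-0.001],[0,-0.0001,-0.0971]]]
```

View pics/w6.png

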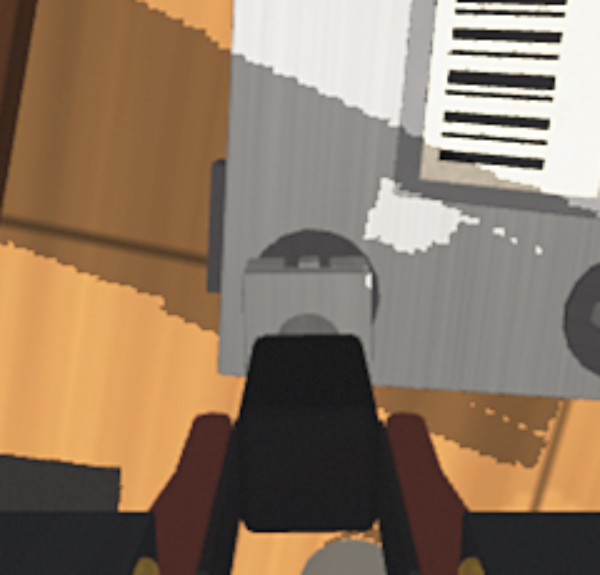

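apply_moves([
  [-1, [0.46, 0.03, 0], [0, 0, -0.097]],
  [-1, [0.45, 0.1, 0], [0, 0, -0.097]],
  [-1, [0.43, 0.17, 0], [0, 0, -0.097]],
  [-1, [0.4, 0.23, 0], [0, 0, -0.097]],
  [-1, [0.36, 0.29, 0], [0, 0, -0.097]],
  [-1, [0.31, 0.34, 0], [0, 0, -0.097]],
  [-1, [0.25, 0.38, 0], [0, 0, -0.097]],
  [-1, [0.19, 0.42, 0], [0, 0, -0.097]],
])

```text
t: 16.85
ee_pos: [548.8, 68.7, 188.6]
orientation: [-0.23, -3.13, 0.001]
ft_force: [-0.1, 0.2, -4.1]
width: 27.3
grasp_force: 30.0
```

apply_moves([
  [-1, [0, 0, 0.3], [0, 0, 0]],
  [-1, [0, 0, 0.3], [0, 0, 0]],
  [-1, [0, 0, 0], [0, 0, 0]],
  [-1, [0, 0, 0], [0, 0, 0]],
  [-1, [0, 0, 0], [0, 0, 0]],
])

```text
t: 17.48
ee_pos: [550.5, 67.7, 160.5]
orientation: [0.239, 3.132, 0.0]
ft_force: [-0.1, 0.3, -2.8]
width: 27.8
grasp_force: 30.0
```

```bash
python3 st.py; python3 -c "
from h import *
s=plan([550,67.3,139.5],Rdown(np.pi/2-.15),-1,n=3)"
```

```text
17.5 [550.5  67.7 160.5] yaw 1.4187 down [ 8.e-04  0.e+00 -1.e+00] F [-0.1  0.3 -2.8] M [ 0.02 -0.03 -0.  ] w 27.8 30.0 q6 -1.32
-- 3 rows -> [550.   67.3 139.5]
[[-1,[0.003,-0.003,0.14],[0,0.0002,-0.0004]],[-1,[0.003,-0.004,0.139],[0,0.0002,-0.0004]],[-1,[0.003,-0.003,0.14],[0,0.0002,-0.0004]]]
```

apply_moves([
  [-1, [0.01, -0.01, 0.14], [0, 0, 0]],
  [-1, [0, 0, 0.14], [0, 0, 0]],
  [-1, [0, 0, 0.14], [0, 0, 0]],
  [-1, [0, 0, 0], [0, 0, 0]],
  [-1, [0, 0, 0], [0, 0, 0]],
])

```text
t: 18.1
ee_pos: [549.3, 67.6, 138.8]
orientation: [-0.237, -3.132, 0.0]
ft_force: [-0.2, 0.1, -3.3]
width: 27.7
grasp_force: 30.0
```

```bash
python3 st.py
```

```text
18.1 [549.3  67.6 138.8] yaw 1.4197 down [-4.e-04 -1.e-04 -1.e+00] F [-0.2  0.1 -3.3] M [ 0.01  0.03 -0.  ] w 27.7 30.0 q6 -1.32
```

apply_moves([
  [-1, [0, 0, 0], [0, 0, 0.1]],
  [-1, [0, 0, 0], [0, 0, 0.1]],
  [-1, [0, 0, 0], [0, 0, 0.1]],
  [-1, [0, 0, 0], [0, 0, 0.1]],
  [-1, [0, 0, 0], [0, 0, 0.1]],
  [-1, [0, 0, 0], [0, 0, 0.1]],
  [-1, [0, 0, 0], [0, 0, 0.1]],
  [-1, [0, 0, 0], [0, 0, 0.1]],
])

```text
t: 19.1
ee_pos: [550.3, 67.8, 139.1]
orientation: [2.038, 2.389, 0.002]
ft_force: [1.5, 0.5, -6.7]
width: 27.6
grasp_force: 30.0
```

apply_moves([
  [-1, [0, 0, 0], [0, 0, 0.05]],
  [-1, [0, 0, 0], [0, 0, 0.04]],
  [-1, [0, 0, 0], [0, 0, 0]],
  [-1, [0, 0, 0], [0, 0, 0]],
])

```text
t: 19.6
ee_pos: [550.0, 67.6, 139.1]
orientation: [2.195, 2.247, 0.001]
ft_force: [3.0, -0.4, -6.1]
width: 27.7
grasp_force: 30.3
```

```bash
python3 st.py
```

```text
19.6 [550.   67.6 139.1] yaw 0.0233 down [ 1.e-03 -1.e-04 -1.e+00] F [ 3.  -0.4 -6.1] M [-0.14 -0.86  0.5 ] w 27.7 30.3 q6 0.08
```

apply_moves([
  [-1, [0, 0, 0], [0, 0, 0.03]],
  [-1, [0, 0, 0], [0, 0, 0]],
  [-1, [0, 0, 0], [0, 0, 0]],
])

```text
t: 19.98
ee_pos: [549.5, 67.6, 139.1]
orientation: [2.248, 2.195, -0.0]
ft_force: [2.3, -0.0, -5.0]
width: 28.1
grasp_force: 30.8
```

```bash
python3 st.py
```

```text
20.0 [549.5  67.6 139.1] yaw -0.024 down [ 1.e-04 -1.e-04 -1.e+00] F [ 2.3 -0.  -5. ] M [-0.13 -0.48  0.74] w 28.1 30.8 q6 0.13
```

apply_moves([
  [-1, [0, 0, 0], [0, 0, -0.07]],
  [-1, [0, 0, 0], [0, 0, -0.07]],
  [-1, [0, 0, 0], [0, 0, 0]],
  [-1, [0, 0, -0.3], [0, 0, 0]],
  [-1, [0, 0, -0.7], [0, 0, 0]],
  [-1, [0, 0, 0], [0, 0, 0]],
  [-1, [0, 0, 0], [0, 0, 0]],
])

```text
t: 20.85
ee_pos: [549.0, 67.6, 188.7]
orientation: [-1.996, -2.426, 0.0]
ft_force: [-0.0, 0.5, -4.6]
width: 27.5
grasp_force: 29.6
```

```bash
python3 st.py; python3 -c "
from h import *
s=plan([673,83.5,165],Rdown(np.pi/2+.04),-1,n=10)"
```

```text
20.9 [549.   67.6 188.7] yaw 0.1937 down [-4.e-04  0.e+00 -1.e+00] F [-0.   0.5 -4.6] M [-0.01  0.13 -0.06] w 27.5 29.6 q6 -0.09
-- 10 rows -> [673.   83.5 165. ]
[[-1,[-0.017,0.25,0.047],[0,0,-0.0902]],[-1,[-0.051,0.244,0.048],[0,0,-0.0902]],[-1,[-0.086,0.235,0.047],[0,0,-0.0902]],[-1,[-0.118,0.221,0.047],[0,0,-0.0902]],[-1,[-0.148,0.202,0.048],[0,0,-0.0902]],[-1,[-0.174,0.178,0.047],[0,0,-0.0902]],[-1,[-0.199,0.153,0.048],[0,0,-0.0902]],[-1,[-0.218,0.122,0.047],[0,0,-0.0902]]]
[[-1,[-0.233,0.091,0.047],[0,0,-0.0902]],[-1,[-0.243,0.057,0.048],[0,0,-0.0902]]]
```

apply_moves([
  [-1, [-0.02, 0.25, 0.05], [0, 0, -0.09]],
  [-1, [-0.05, 0.24, 0.05], [0, 0, -0.09]],
  [-1, [-0.09, 0.24, 0.05], [0, 0, -0.09]],
  [-1, [-0.12, 0.22, 0.05], [0, 0, -0.09]],
  [-1, [-0.15, 0.2, 0.05], [0, 0, -0.09]],
  [-1, [-0.17, 0.18, 0.05], [0, 0, -0.09]],
  [-1, [-0.2, 0.15, 0.05], [0, 0, -0.09]],
  [-1, [-0.22, 0.12, 0.05], [0, 0, -0.09]],
])

```text
t: 21.85
ee_pos: [647.9, 79.7, 166.9]
orientation: [-0.378, -3.116, 0.001]
ft_force: [-0.8, -0.5, -2.8]
width: 27.6
grasp_force: 29.6
```

apply_moves([
  [-1, [-0.23, 0.09, 0.05], [0, 0, -0.09]],
  [-1, [-0.24, 0.06, 0.05], [0, 0, -0.09]],
  [-1, [0, 0, 0], [0, 0, 0]],
  [-1, [0, 0, 0], [0, 0, 0]],
  [-1, [0, 0, 0], [0, 0, 0]],
])

```text
t: 22.48
ee_pos: [672.6, 83.0, 163.8]
orientation: [0.056, -3.14, 0.0]
ft_force: [0.0, 0.1, -3.3]
width: 27.5
grasp_force: 29.6
```

```bash
python3 st.py; python3 -c "
from h import *
s=plan([673,83.4,139.3],Rdown(np.pi/2+.04),-1,n=3)"
```

```text
22.5 [672.6  83.  163.8] yaw 1.6065 down [-8.e-04 -1.e-04 -1.e+00] F [ 0.   0.1 -3.3] M [ 0.04 -0.01 -0.  ] w 27.5 29.6 q6 -1.5
-- 3 rows -> [673.   83.4 139.3]
[[-1,[-0.003,0.003,0.163],[0,-0.0002,-0.0009]],[-1,[-0.002,0.003,0.164],[0,-0.0002,-0.0009]],[-1,[-0.003,0.002,0.163],[0,-0.0002,-0.0009]]]
```

apply_moves([
  [-1, [0, 0, 0.16], [0, 0, 0]],
  [-1, [0, 0, 0.16], [0, 0, 0]],
  [-1, [0, 0, 0.16], [0, 0, 0]],
  [-1, [0, 0, 0], [0, 0, 0]],
  [-1, [0, 0, 0], [0, 0, 0]],
])

```text
t: 23.1
ee_pos: [673.3, 83.0, 140.0]
orientation: [0.059, -3.141, 0.0]
ft_force: [-1.0, -0.6, -3.6]
width: 27.4
grasp_force: 29.6
```

```bash
python3 st.py
```

```text
23.1 [673.3  83.  140. ] yaw 1.6081 down [-2.e-04 -0.e+00 -1.e+00] F [-1.  -0.6 -3.6] M [-0.02  0.01 -0.01] w 27.4 29.6 q6 -1.5
```

apply_moves([
  [-1, [0, 0, 0], [0, 0, 0.1]],
  [-1, [0, 0, 0], [0, 0, 0.1]],
  [-1, [0, 0, 0], [0, 0, 0.1]],
  [-1, [0, 0, 0], [0, 0, 0.1]],
  [-1, [0, 0, 0], [0, 0, 0.1]],
  [-1, [0, 0, 0], [0, 0, 0.1]],
  [-1, [0, 0, 0], [0, 0, 0.1]],
  [-1, [0, 0, 0], [0, 0, 0.1]],
])

```text
t: 24.1
ee_pos: [673.5, 82.9, 140.3]
orientation: [1.805, 2.571, 0.0]
ft_force: [0.1, -0.3, -4.0]
width: 27.5
grasp_force: 29.7
```

apply_moves([
  [-1, [0, 0, 0], [0, 0, 0.1]],
  [-1, [0, 0, 0], [0, 0, 0.1]],
  [-1, [0, 0, 0], [0, 0, 0]],
  [-1, [0, 0, 0], [0, 0, 0]],
])

```text
t: 24.6
ee_pos: [673.5, 83.0, 140.3]
orientation: [2.176, 2.265, 0.001]
ft_force: [0.2, -0.9, -3.7]
width: 27.7
grasp_force: 29.8
```

```bash
python3 st.py
```

```text
24.6 [673.5  83.  140.3] yaw 0.0404 down [ 6.e-04 -1.e-04 -1.e+00] F [ 0.2 -0.9 -3.7] M [-0.17 -0.16  0.25] w 27.7 29.8 q6 0.06
```

apply_moves([
  [-1, [0, 0, 0], [0, 0, 0.03]],
  [-1, [0, 0, 0], [0, 0, 0]],
  [-1, [0, 0, 0], [0, 0, 0]],
])

```text
t: 24.98
ee_pos: [673.5, 83.0, 140.2]
orientation: [2.23, 2.213, 0.0]
ft_force: [1.5, -1.4, -2.9]
width: 27.7
grasp_force: 30.4
```

```bash
python3 st.py
```

```text
25.0 [673.5  83.  140.2] yaw -0.0076 down [ 5.e-04 -1.e-04 -1.e+00] F [ 1.5 -1.4 -2.9] M [-0.19 -0.15  0.59] w 27.7 30.4 q6 0.11
```

apply_moves([
  [-1, [0, 0, 0], [0, 0, 0.02]],
  [-1, [0, 0, 0], [0, 0, 0]],
  [-1, [0, 0, 0], [0, 0, -0.07]],
  [-1, [0, 0, 0], [0, 0, -0.07]],
  [-1, [0, 0, 0], [0, 0, 0]],
  [-1, [0, 0, -0.4], [0, 0, 0]],
  [-1, [0, 0, -0.8], [0, 0, 0]],
  [-1, [0, 0, 0], [0, 0, 0]],
])

```text
t: 25.98
ee_pos: [676.1, 83.4, 205.1]
orientation: [2.013, 2.405, 0.009]
ft_force: [1.2, 0.0, -2.3]
width: 27.4
grasp_force: 29.6
```

```bash
python3 st.py; python3 -c "
from h import *
s=plan([697.2,-98.6,200],Rdown(np.pi/2),-1,n=10)"
```

```text
26.0 [676.1  83.4 205.1] yaw 0.1771 down [ 0.0081  0.0011 -1.    ] F [ 1.2  0.  -2.3] M [-0.03 -0.02 -0.03] w 27.4 29.6 q6 -0.07
-- 10 rows -> [697.2 -98.6 200. ]
[[-1,[-0.366,-0.023,0.01],[0.0004,0.0004,-0.0887]],[-1,[-0.359,-0.073,0.01],[0.0004,0.0004,-0.0887]],[-1,[-0.345,-0.122,0.01],[0.0004,0.0004,-0.0887]],[-1,[-0.325,-0.17,0.009],[0.0004,0.0004,-0.0887]],[-1,[-0.299,-0.212,0.01],[0.0004,0.0004,-0.0887]],[-1,[-0.266,-0.252,0.009],[0.0004,0.0004,-0.0887]],[-1,[-0.228,-0.287,0.01],[0.0004,0.0004,-0.0887]],[-1,[-0.186,-0.315,0.01],[0.0004,0.0004,-0.0887]]]
[[-1,[-0.141,-0.339,0.009],[0.0004,0.0004,-0.0887]],[-1,[-0.092,-0.354,0.01],[0.0004,0.0004,-0.0887]]]
```

apply_moves([
  [-1, [-0.37, 0, 0], [0, 0, -0.088]],
  [-1, [-0.36, -0.05, 0], [0, 0, -0.088]],
  [-1, [-0.35, -0.11, 0], [0, 0, -0.088]],
  [-1, [-0.33, -0.17, 0], [0, 0, -0.088]],
  [-1, [-0.3, -0.21, 0], [0, 0, -0.088]],
  [-1, [-0.27, -0.25, 0], [0, 0, -0.088]],
  [-1, [-0.23, -0.29, 0], [0, 0, -0.088]],
  [-1, [-0.19, -0.32, 0], [0, 0, -0.088]],
])

```text
t: 26.98
ee_pos: [692.6, -63.4, 199.2]
orientation: [-0.443, -3.109, -0.0]
ft_force: [0.6, -0.8, -3.5]
width: 27.9
grasp_force: 29.6
```

apply_moves([
  [-1, [-0.14, -0.34, 0], [0, 0, -0.088]],
  [-1, [-0.09, -0.35, 0], [0, 0, -0.088]],
  [-1, [0, 0, 0.35], [0, 0, 0]],
  [-1, [0, 0, 0.35], [0, 0, 0]],
  [-1, [0, 0, 0], [0, 0, 0]],
  [-1, [0, 0, 0], [0, 0, 0]],
  [-1, [0, 0, 0], [0, 0, 0]],
])

```text
t: 27.85
ee_pos: [697.6, -98.9, 165.7]
orientation: [0.015, 3.14, -0.0]
ft_force: [-1.0, -0.3, -3.9]
width: 27.6
grasp_force: 29.6
```

```bash
python3 st.py; python3 -c "
from h import *
s=plan([697.2,-98.6,139.3],Rdown(np.pi/2),-1,n=3)"
```

```text
27.9 [697.6 -98.9 165.7] yaw 1.561 down [ 1.1e-03 -2.0e-04 -1.0e+00] F [-1.  -0.3 -3.9] M [0.03 0.   0.01] w 27.6 29.6 q6 -1.72
-- 3 rows -> [697.2 -98.6 139.3]
[[-1,[0.003,0.002,0.176],[0,0.0002,-0.0021]],[-1,[0.002,0.002,0.176],[0,0.0002,-0.0021]],[-1,[0.003,0.002,0.177],[0,0.0002,-0.0021]]]
```

apply_moves([
  [-1, [0, 0, 0.17], [0, 0, 0]],
  [-1, [0, 0, 0.17], [0, 0, 0]],
  [-1, [0, 0, 0.17], [0, 0, 0]],
  [-1, [0, 0, 0], [0, 0, 0]],
  [-1, [0, 0, 0], [0, 0, 0]],
])

```text
t: 28.48
ee_pos: [696.9, -99.2, 139.3]
orientation: [-0.016, -3.141, -0.0]
ft_force: [-0.5, -0.2, -3.8]
width: 27.2
grasp_force: 29.9
```

```bash
python3 st.py
```

```text
28.5 [696.9 -99.2 139.3] yaw 1.5609 down [-4.e-04  1.e-04 -1.e+00] F [-0.5 -0.2 -3.8] M [ 0.03 -0.    0.  ] w 27.2 29.9 q6 -1.72
```

apply_moves([
  [-1, [0, 0, 0], [0, 0, 0.1]],
  [-1, [0, 0, 0], [0, 0, 0.1]],
  [-1, [0, 0, 0], [0, 0, 0.1]],
  [-1, [0, 0, 0], [0, 0, 0.1]],
  [-1, [0, 0, 0], [0, 0, 0.1]],
  [-1, [0, 0, 0], [0, 0, 0.1]],
  [-1, [0, 0, 0], [0, 0, 0.1]],
  [-1, [0, 0, 0], [0, 0, 0.1]],
])

```text
t: 29.48
ee_pos: [697.1, -99.4, 139.4]
orientation: [1.865, 2.528, -0.0]
ft_force: [-0.2, -0.1, -4.5]
width: 27.6
grasp_force: 30.0
```

apply_moves([
  [-1, [0, 0, 0], [0, 0, 0.1]],
  [-1, [0, 0, 0], [0, 0, 0.09]],
  [-1, [0, 0, 0], [0, 0, 0]],
  [-1, [0, 0, 0], [0, 0, 0]],
])

```text
t: 29.98
ee_pos: [697.1, -99.2, 139.5]
orientation: [2.211, 2.231, -0.0]
ft_force: [1.1, -0.3, -5.3]
width: 27.7
grasp_force: 30.5
```

```bash
python3 st.py
```

```text
30.0 [697.1 -99.2 139.5] yaw 0.0092 down [ 2.e-04 -3.e-04 -1.e+00] F [ 1.1 -0.3 -5.3] M [-0.15 -0.23  0.7 ] w 27.7 30.5 q6 -0.17
```

apply_moves([
  [-1, [0, 0, 0], [0, 0, 0.02]],
  [-1, [0, 0, 0], [0, 0, 0]],
  [-1, [0, 0, 0], [0, 0, -0.07]],
  [-1, [0, 0, 0], [0, 0, -0.07]],
  [-1, [0, 0, 0], [0, 0, 0]],
  [-1, [0, 0, -0.4], [0, 0, 0]],
  [-1, [0, 0, -0.8], [0, 0, 0]],
  [-1, [0, 0, -0.9], [0, 0, 0]],
])

```text
t: 30.98
ee_pos: [696.7, -99.2, 246.7]
orientation: [-1.998, -2.424, 0.0]
ft_force: [-0.1, 0.1, -3.5]
width: 27.5
grasp_force: 29.9
```

apply_moves([
  [-1, [0, 0, -0.9], [0, 0, 0.06]],
  [-1, [0, 0, -0.8], [0, 0, 0.05]],
  [-1, [0.13, -0.65, 0], [0, 0, 0]],
  [-1, [0.13, -0.65, 0], [0, 0, 0]],
  [-1, [0.13, -0.65, 0], [0, 0, 0]],
  [-1, [0.13, -0.65, 0], [0, 0, 0]],
  [-1, [0.13, -0.65, 0], [0, 0, 0]],
  [-1, [0.13, -0.65, 0], [0, 0, 0]],
])

```text
t: 31.98
ee_pos: [500.1, -64.2, 331.3]
orientation: [2.199, 2.242, 0.002]
ft_force: [0.4, 0.4, -4.0]
width: 27.8
grasp_force: 30.0
```

apply_moves([
  [-1, [0, 0, 0], [0, 0, 0]],
  [-1, [0, 0, 0], [0, 0, 0]],
  [-1, [0, 0, 0], [0, 0, 0]],
])

```text
t: 32.35
ee_pos: [502.1, -64.6, 330.0]
orientation: [2.198, 2.244, 0.001]
ft_force: [0.7, -1.0, -3.9]
width: 27.5
grasp_force: 30.0
```

```bash
python3 st.py
cat > d.py <<'E'
from h import *
np.set_printoptions(precision=2,suppress=True)
p,K,V=cam('wrist');g=cv2.cvtColor(p,cv2.COLOR_BGR2GRAY)
t=.132;c=[623.63,-15.63];Rz=R.from_euler('z',t).as_matrix();tiles=[]
for x,y in((-62,-92),(-62,92),(62,-92),(62,92)):
    q=Rz@[x,y,0]+[*c,60];u0,v0=np.int32(proj(K,V,q+[0,0,17]));r=16
    big=cv2.resize(p[v0-r:v0+r,u0-r:u0+r],(300,300),interpolation=cv2.INTER_CUBIC)
    for z in (60,77):
        a,b=[np.int32((proj(K,V,q+[0,0,z-60]+s*16*np.array([np.cos(t-1.4),np.sin(t-1.4),0]))-[u0-r,v0-r])*300/32) for s in(-1,1)]
        if z==77: cv2.line(big,a.tolist(),b.tolist(),(0,0,255),1)
    tiles.append(big)
cv2.imwrite('pics/scr%d.png'%(ctrl.get_obs()['t']*10),np.vstack([np.hstack(tiles[:2]),np.hstack(tiles[2:])]))
E
python3 d.py; ls pics
```

```text
32.4 [502.1 -64.6 330. ] yaw 0.0211 down [ 8.e-04 -1.e-04 -1.e+00] F [ 0.7 -1.  -3.9] M [-0.03  0.06 -0.02] w 27.5 30.0 q6 -0.17
kz.png
lab.png
scene0.png
scr324.png
top0.png
w1.png
w2.png
w2c.png
w3.png
w4.png
w5.png
w6.png
```

View pics/scr324.png

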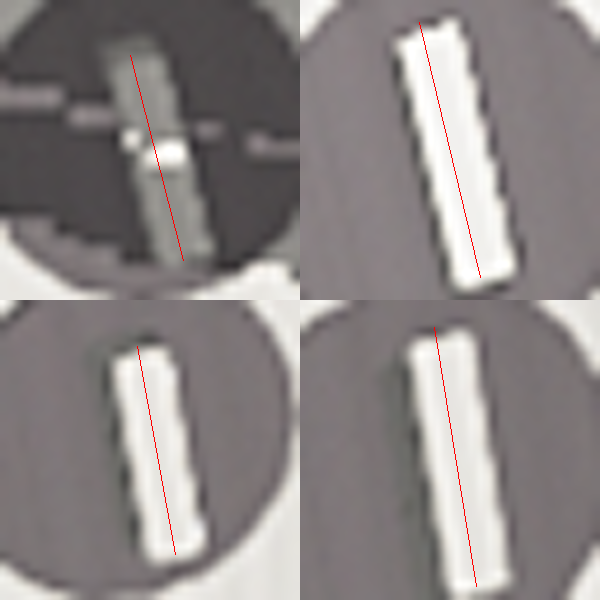

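```bash
python3 -c "
from h import *
s=plan([470.6,-289.9,232],Rdown(1.5),-1,n=10)
s=plan([470.6,-289.9,100],Rdown(1.5),-1,s,n=4)"
```

```text
-- 10 rows -> [ 470.6 -289.9  232. ]
[[-1,[-0.449,-0.072,0.195],[0,0,-0.0941]],[-1,[-0.434,-0.138,0.196],[0,0,-0.0941]],[-1,[-0.409,-0.2,0.195],[0,0,-0.0941]],[-1,[-0.374,-0.258,0.196],[0,0,-0.0941]],[-1,[-0.333,-0.311,0.195],[0,0,-0.0941]],[-1,[-0.283,-0.356,0.196],[0,0,-0.0941]],[-1,[-0.228,-0.394,0.195],[0,0,-0.0941]],[-1,[-0.168,-0.423,0.196],[0,0,-0.0941]]]
[[-1,[-0.103,-0.443,0.195],[0,0,-0.0941]],[-1,[-0.037,-0.454,0.195],[0,0,-0.0941]]]
-- 4 rows -> [ 470.6 -289.9  100. ]
[[-1,[0,0,0.66],[0,0,-0.0001]],[-1,[0.001,0,0.66],[0,0,-0.0001]],[-1,[0,0,0.66],[0,0,-0.0001]],[-1,[0,0,0.66],[0,0,-0.0001]]]
```

apply_moves([
  [-1, [-0.45, -0.07, 0.1], [0, 0, -0.094]],
  [-1, [-0.43, -0.14, 0.1], [0, 0, -0.094]],
  [-1, [-0.41, -0.2, 0.1], [0, 0, -0.094]],
  [-1, [-0.37, -0.26, 0.2], [0, 0, -0.094]],
  [-1, [-0.33, -0.31, 0.2], [0, 0, -0.094]],
  [-1, [-0.28, -0.36, 0.2], [0, 0, -0.094]],
  [-1, [-0.23, -0.39, 0.2], [0, 0, -0.094]],
  [-1, [-0.17, -0.42, 0.2], [0, 0, -0.094]],
])

```text
t: 33.4
ee_pos: [476.3, -245.2, 264.0]
orientation: [-0.568, -3.089, -0.0]
ft_force: [-0.1, -0.1, -3.4]
width: 27.3
grasp_force: 30.0
```

apply_moves([
  [-1, [-0.1, -0.44, 0.2], [0, 0, -0.094]],
  [-1, [-0.04, -0.45, 0.2], [0, 0, -0.094]],
  [-1, [0, 0, 0.6], [0, 0, 0]],
  [-1, [0, 0, 0.6], [0, 0, 0]],
  [-1, [0, 0, 0.6], [0, 0, 0]],
  [-1, [0, 0, 0.6], [0, 0, 0]],
  [-1, [0, 0, 0], [0, 0, 0]],
  [-1, [0, 0, 0], [0, 0, 0]],
])

```text
t: 34.4
ee_pos: [470.7, -289.5, 125.3]
orientation: [0.114, 3.139, -0.001]
ft_force: [0.1, -0.7, -3.2]
width: 27.5
grasp_force: 30.0
```

```bash
python3 st.py;python3 -c "
from h import *
s=plan([470.6,-289.9,78],Rdown(1.5),-1,n=3)"
```

```text
34.4 [ 470.7 -289.5  125.3] yaw 1.498 down [ 8.e-04 -6.e-04 -1.e+00] F [ 0.1 -0.7 -3.2] M [ 0.02 -0.02  0.  ] w 27.5 30.0 q6 -2.07
-- 3 rows -> [ 470.6 -289.9   78. ]
[[-1,[0,-0.003,0.315],[-0.0001,0.0002,-0.0004]],[-1,[0.001,-0.002,0.316],[-0.0001,0.0002,-0.0004]],[-1,[0,-0.003,0.315],[-0.0001,0.0002,-0.0004]]]
```

apply_moves([
  [-1, [0, 0, 0.45], [0, 0, 0]],
  [-1, [0, 0, 0.3], [0, 0, 0]],
  [-1, [0, 0, 0.14], [0, 0, 0]],
  [-1, [0, 0, 0.04], [0, 0, 0]],
  [-1, [0, 0, 0], [0, 0, 0]],
  [-1, [0, 0, 0], [0, 0, 0]],
])

```text
t: 35.15
ee_pos: [470.1, -289.1, 78.6]
orientation: [0.114, 3.139, -0.001]
ft_force: [0.4, 1.0, -3.9]
width: 27.6
grasp_force: 30.0
```

```bash
python3 st.py
```

```text
35.1 [ 470.1 -289.1   78.6] yaw 1.4982 down [ 7.e-04 -5.e-04 -1.e+00] F [ 0.4  1.  -3.9] M [0.05 0.03 0.04] w 27.6 30.0 q6 -2.07
```

apply_moves([
  [-1, [0, 0, 0.03], [0, 0, 0]],
  [-1, [0, 0, 0], [0, 0, 0]],
  [0.3, [0, 0, 0], [0, 0, 0]],
  [0.3, [0, 0, 0], [0, 0, 0]],
  [0.3, [0, 0, 0], [0, 0, 0]],
  [0.3, [0, 0, 0], [0, 0, 0]],
])

```text
t: 35.9
ee_pos: [469.8, -288.9, 76.5]
orientation: [-0.114, -3.139, -0.0]
ft_force: [-0.6, 0.2, 0.0]
width: 56.9
grasp_force: 0.0
```

```bash
python3 st.py; python3 -c "
from h import *
o=ctrl.get_obs();p0=o['ee_pos'];
s=plan([p0[0],p0[1],p0[2]+160],Rdown(1.498),.3,n=5)
s=plan([374,-297,p0[2]+160],Rdown(-1.066),.3,s,n=16)"
```

```text
35.9 [ 469.8 -288.9   76.5] yaw 1.4981 down [-0.  0. -1.] F [-0.6  0.2  0. ] M [0.09 0.01 0.04] w 56.9 0.0 q6 -2.07
-- 5 rows -> [ 469.8 -288.9  236.5]
[[0.3,[0,0,-0.64],[0,0,0]],[0.3,[0,0,-0.64],[0,0,0]],[0.3,[0,0,-0.64],[0,0,0]],[0.3,[0,0,-0.64],[0,0,0]],[0.3,[0,0,-0.64],[0,0,0]]]
-- 16 rows -> [ 374.  -297.   236.5]
[[0.3,[0.119,-0.019,0],[0,0,0.102]],[0.3,[0.114,-0.037,0],[0,0,0.102]],[0.3,[0.107,-0.055,0],[0,0,0.102]],[0.3,[0.096,-0.072,0],[0,0,0.102]],[0.3,[0.084,-0.086,0],[0,0,0.102]],[0.3,[0.069,-0.098,0],[0,0,0.102]],[0.3,[0.053,-0.108,0],[0,0,0.102]],[0.3,[0.034,-0.115,0],[0,0,0.102]]]
[[0.3,[0.016,-0.119,0],[0,0,0.102]],[0.3,[-0.004,-0.12,0],[0,0,0.102]],[0.3,[-0.022,-0.119,0],[0,0,0.102]],[0.3,[-0.041,-0.112,0],[0,0,0.102]],[0.3,[-0.059,-0.105,0],[0,0,0.102]],[0.3,[-0.074,-0.095,0],[0,0,0.102]],[0.3,[-0.089,-0.081,0],[0,0,0.102]],[0.3,[-0.1,-0.066,0],[0,0,0.102]]]
```

apply_moves([
  [0.3, [0, 0, -0.64], [0, 0, 0]],
  [0.3, [0, 0, -0.64], [0, 0, 0]],
  [0.3, [0, 0, -0.64], [0, 0, 0]],
  [0.3, [0, 0, -0.64], [0, 0, 0]],
  [0.3, [0, 0, -0.64], [0, 0, 0]],
])

```text
t: 36.52
ee_pos: [469.6, -288.8, 237.6]
orientation: [-0.114, -3.139, -0.0]
ft_force: [-0.3, -0.1, 0.8]
width: 56.9
grasp_force: 0.0
```

apply_moves([
  [0.3, [0.12, -0.02, 0], [0, 0, 0.102]],
  [0.3, [0.11, -0.04, 0], [0, 0, 0.102]],
  [0.3, [0.11, -0.05, 0], [0, 0, 0.102]],
  [0.3, [0.1, -0.07, 0], [0, 0, 0.102]],
  [0.3, [0.08, -0.09, 0], [0, 0, 0.102]],
  [0.3, [0.07, -0.1, 0], [0, 0, 0.102]],
  [0.3, [0.05, -0.11, 0], [0, 0, 0.102]],
  [0.3, [0.03, -0.12, 0], [0, 0, 0.102]],
])

```text
t: 37.52
ee_pos: [421.3, -293.5, 236.5]
orientation: [-1.975, -2.443, 0.0]
ft_force: [0.1, -0.6, 0.1]
width: 57.1
grasp_force: 0.0
```

apply_moves([
  [0.3, [0.02, -0.12, 0], [0, 0, 0.102]],
  [0.3, [0, -0.12, 0], [0, 0, 0.102]],
  [0.3, [-0.02, -0.12, 0], [0, 0, 0.102]],
  [0.3, [-0.04, -0.11, 0], [0, 0, 0.102]],
  [0.3, [-0.06, -0.1, 0], [0, 0, 0.102]],
  [0.3, [-0.07, -0.1, 0], [0, 0, 0.102]],
  [0.3, [-0.09, -0.08, 0], [0, 0, 0.102]],
  [0.3, [-0.1, -0.07, 0], [0, 0, 0.102]],
])

```text
t: 38.52
ee_pos: [373.4, -296.7, 236.6]
orientation: [-3.044, -0.777, 0.0]
ft_force: [0.7, -0.5, -0.1]
width: 57.0
grasp_force: 0.0
```

```bash
python3 st.py; python3 -c "
from h import *
p,K,V=cam('wrist');np.savez('w7',p=p,K=K,V=V)
for l in ('key','scanner'):
  for f in ctrl.pinpoint(l,'wrist'):print(l,round(f['score'],2),np.round(f['xy']),np.round(atz(K,V,f['xy'],3),1))
for f in ctrl.masks_of('scanner','wrist'):print(f['score'],f['bbox'])
cv2.imwrite('pics/w7.png',cv2.resize(p[90:300,200:440],None,fx=2.8,fy=2.8,interpolation=cv2.INTER_CUBIC))
"
```

```text
38.5 [ 373.4 -296.7  236.6] yaw -1.0707 down [-1.e-04 -0.e+00 -1.e+00] F [ 0.7 -0.5 -0.1] M [-0.02  0.11 -0.  ] w 57.0 0.0 q6 0.37
key 0.6 [355. 126.] [ 466.2 -287.5    3. ]
scanner 0.81 [324. 196.] [ 374.2 -295.6    3. ]
0.92 [236.6, 239.3, 298.2, 322.7]
0.83 [304.6, 169.7, 346.6, 234.4]
```

View pics/w7.png

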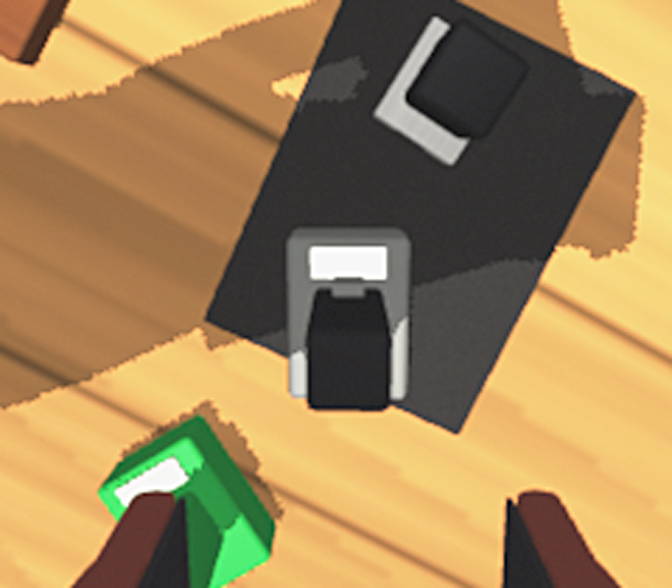

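apply_moves([
  [0.3, [0, 0, 0.65], [0, 0, 0]],
  [0.3, [0.01, 0, 0.65], [0, 0, 0]],
  [0.3, [0, 0, 0.65], [0, 0, 0]],
  [0.3, [0, 0, 0.65], [0, 0, 0]],
  [0.3, [0, 0, 0.65], [0, 0, 0]],
  [0.3, [0, 0, 0], [0, 0, 0]],
  [-1, [0, 0, 0], [0, 0, 0]],
  [-1, [0, 0, 0], [0, 0, 0]],
])

```text
t: 39.72
ee_pos: [375.0, -297.2, 75.4]
orientation: [3.04, 0.786, 0.002]
ft_force: [-0.2, 0.1, -0.2]
width: 40.5
grasp_force: 0.0
```

apply_moves([
  [-1, [0, 0, 0], [0, 0, 0]],
  [-1, [0, 0, 0], [0, 0, 0]],
  [-1, [0, 0, 0], [0, 0, 0]],
  [-1, [0, 0, 0], [0, 0, 0]],
])

```text
t: 40.22
ee_pos: [374.7, -297.1, 75.0]
orientation: [3.04, 0.785, 0.002]
ft_force: [0.3, 1.1, 6.2]
width: 28.1
grasp_force: 30.0
```

```bash
python3 st.py; python3 -c "
from h import *
o=ctrl.get_obs();p0=o['ee_pos'];h=p0[2]-3
t=.132;c=np.array([623.6,-15.6,92.]);Rz=R.from_euler('z',t).as_matrix();n=Rz@[-np.sin(.4),0,np.cos(.4)]
y=Rz@[np.cos(.4),0,np.sin(.4)];z=-n;Rt=np.column_stack([np.cross(y,z),y,z])
P=c+n*(100+h);print('scan tcp',P)
s=plan([p0[0],p0[1],300],Rdown(-1.071),-1,n=5)
A=P+np.array([-60,0,70.])
s=plan(A,Rdown(.132),-1,s,n=9)
s=plan(P,Rt,-1,s,n=6)"
```

```text
40.2 [ 374.7 -297.1   75. ] yaw -1.0653 down [ 0.0013 -0.0011 -1.    ] F [0.3 1.1 6.2] M [0.2  0.24 0.08] w 28.1 30.0 q6 0.37
scan tcp [557.21096391 -24.41460757 250.40283953]
-- 5 rows -> [ 374.7 -297.1  300. ]
[[-1,[0.001,0.001,-0.9],[0.0002,-0.0001,0.0007]],[-1,[0,0.002,-0.9],[0.0002,-0.0001,0.0007]],[-1,[0,0,-0.9],[0.0002,-0.0001,0.0007]],[-1,[0,0.001,-0.9],[0.0002,-0.0001,0.0007]],[-1,[0,0,-0.9],[0.0002,-0.0001,0.0007]]]
-- 9 rows -> [497.2 -24.4 320.4]
[[-1,[0.529,-0.401,-0.045],[0,0,-0.0851]],[-1,[0.579,-0.327,-0.046],[0,0,-0.0851]],[-1,[0.616,-0.247,-0.045],[0,0,-0.0851]],[-1,[0.644,-0.163,-0.046],[0,0,-0.0851]],[-1,[0.66,-0.075,-0.045],[0,0,-0.0851]],[-1,[0.664,0.013,-0.046],[0,0,-0.0851]],[-1,[0.657,0.102,-0.045],[0,0,-0.0851]],[-1,[0.637,0.188,-0.046],[0,0,-0.0851]]]
[[-1,[0.606,0.271,-0.045],[0,0,-0.0851]]]
-- 6 rows -> [557.2 -24.4 250.4]
[[-1,[-0.026,0.198,0.233],[-0.0425,0,0]],[-1,[-0.027,0.183,0.246],[-0.0425,0,0]],[-1,[-0.026,0.165,0.258],[-0.0425,0,0]],[-1,[-0.027,0.148,0.268],[-0.0425,0,0]],[-1,[-0.026,0.13,0.277],[-0.0425,0,0]],[-1,[-0.026,0.111,0.285],[-0.0425,0,0]]]
```

apply_moves([
  [-1, [0, 0, -0.6], [0, 0, 0]],
  [-1, [0, 0, -0.9], [0, 0, 0]],
  [-1, [0, 0, -0.9], [0, 0, 0]],
  [-1, [0, 0, -0.9], [0, 0, 0]],
  [-1, [0, 0, -0.9], [0, 0, 0]],
  [-1, [0, 0, -0.3], [0, 0, 0]],
])

```text
t: 40.98
ee_pos: [374.8, -297.1, 301.3]
orientation: [3.039, 0.785, 0.004]
ft_force: [0.4, -0.6, -3.4]
width: 27.7
grasp_force: 30.0
```

apply_moves([
  [-1, [0.53, -0.4, -0.05], [0, 0, -0.085]],
  [-1, [0.58, -0.33, -0.05], [0, 0, -0.085]],
  [-1, [0.62, -0.25, -0.05], [0, 0, -0.085]],
  [-1, [0.64, -0.16, -0.05], [0, 0, -0.085]],
  [-1, [0.66, -0.08, -0.05], [0, 0, -0.085]],
  [-1, [0.66, 0.01, -0.05], [0, 0, -0.085]],
  [-1, [0.66, 0.1, -0.05], [0, 0, -0.085]],
  [-1, [0.64, 0.19, -0.05], [0, 0, -0.085]],
])

```text
t: 41.98
ee_pos: [480.8, -52.0, 317.2]
orientation: [-2.212, -2.228, 0.003]
ft_force: [0.9, -0.7, -1.9]
width: 27.8
grasp_force: 30.0
```

apply_moves([
  [-1, [0.61, 0.27, -0.05], [0, 0, -0.085]],
  [-1, [-0.03, 0.2, 0.23], [-0.0425, 0, 0]],
  [-1, [-0.03, 0.18, 0.25], [-0.0425, 0, 0]],
  [-1, [-0.03, 0.17, 0.26], [-0.0425, 0, 0]],
  [-1, [-0.03, 0.15, 0.27], [-0.0425, 0, 0]],
  [-1, [-0.03, 0.13, 0.27], [-0.0425, 0, 0]],
  [-1, [-0.03, 0.11, 0.28], [-0.0425, 0, 0]],
  [-1, [0, 0, 0], [0, 0, 0]],
])

```text
t: 42.98
ee_pos: [552.2, -23.3, 248.5]
orientation: [1.876, 2.149, 0.43]
ft_force: [0.7, 0.8, -3.1]
width: 27.8
grasp_force: 30.0
```

apply_moves([
  [-1, [0, 0, 0], [0, 0, 0]],
  [-1, [0, 0, 0], [0, 0, 0]],
])

```text
t: 43.22
ee_pos: [555.6, -23.5, 252.5]
orientation: [1.871, 2.145, 0.435]
ft_force: [0.4, 0.6, -1.9]
width: 27.7
grasp_force: 30.0
```

```bash
cat > e.py <<'E'
from h import *
o=ctrl.get_obs();p0=np.array(o['ee_pos']);h=72.
t=.132;c=np.array([623.6,-15.6,92.]);Rz=R.from_euler('z',t).as_matrix();n=Rz@[-np.sin(.4),0,np.cos(.4)]
y=Rz@[np.cos(.4),0,np.sin(.4)];z=-n;Rt=np.column_stack([np.cross(y,z),y,z])
P=c+n*(100+h);M=R.from_rotvec(o['orientation']).as_matrix()
print('err mm',np.round(Rt.T@(p0-P),1),'rot',np.round(R.from_matrix(M.T@Rt).as_rotvec(),3),np.round(o['qvel'],3))
plan(P,Rt,-1,n=1)
E
python3 e.py; python3 st.py; python3 -c "
from h import *
p,K,V=cam('wrist')
for l in ('label','scanner'):
  for f in ctrl.pinpoint(l,'wrist'):
    if f['score']>.3: print(l,round(f['score'],2),np.round(f['xy']),np.round(atz(K,V,f['xy'],92),1))
for n in('scene','top'):
  p,K,V=cam(n)
  for l in('scanner','label'):
    for f in ctrl.pinpoint(l,n):
      if f['score']>.3:print(n,l,round(f['score'],2),np.round(f['xy']),np.round(atz(K,V,f['xy'],184 if l=='scanner' else 92),1))
"
```

```text
err mm [ 1.1 -0.5 -2.4] rot [ 0.001 -0.002  0.004] [ 0.    -0.004  0.001  0.002 -0.005 -0.003]
-- 1 rows -> [557.2 -24.4 250.4]
[[-1,[-0.023,0.01,0.048],[0.0004,-0.001,0.0026]]]
43.2 [555.6 -23.5 252.5] yaw 0.1365 down [ 0.3864  0.0529 -0.9208] F [ 0.4  0.6 -1.9] M [-0.07  0.51  0.03] w 27.7 30.0 q6 -0.37
scanner 0.92 [325. 230.] [627.8 -39.2  92. ]
scene scanner 0.87 [355. 225.] [579.3 -15.9 184. ]
scene scanner 0.74 [153. 263.] [ 460.5 -336.4  184. ]
scene label 0.77 [365. 277.] [619.7 -21.2  92. ]
top scanner 0.71 [363. 197.] [ 559.5 -110.1  184. ]
top scanner 0.58 [425. 329.] [ 264.4 -237.1  184. ]
top scanner 0.56 [325. 187.] [583.4 -24.4 184. ]
top label 0.88 [323. 180.] [621.  -21.7  92. ]
```

apply_moves([
  [-1, [-0.04, 0.01, 0.04], [0, 0, 0]],
  [-1, [0, 0, 0], [0, 0, 0]],
  [-1, [0, 0, 0], [0, 0, 0]],
  [-1, [0, 0, 0], [0, 0, 0]],
  [-1, [0, 0, 0], [0, 0, 0]],
  [-1, [0, 0, 0], [0, 0, 0]],
  [-1, [0, 0, 0], [0, 0, 0]],
  [-1, [0, 0, 0], [0, 0, 0]],
])

```text
t: 44.68
ee_pos: [556.7, -25.3, 250.3]
orientation: [1.871, 2.145, 0.435]
ft_force: [0.2, -0.1, -2.6]
width: 27.9
grasp_force: 30.0
```

apply_moves([
  [-1, [0, 0, 0], [0, 0, 0]],
  [-1, [0, 0, 0], [0, 0, 0]],
  [-1, [0, 0, 0], [0, 0, 0]],
  [-1, [0, 0, 0], [0, 0, 0]],
  [-1, [0, 0, 0], [0, 0, 0]],
  [-1, [0, 0, 0], [0, 0, 0]],
  [-1, [0, 0, 0], [0, 0, 0]],
  [-1, [0, 0, 0], [0, 0, 0]],
])

```text
t: 45.68
ee_pos: [556.7, -25.3, 250.3]
orientation: [1.871, 2.145, 0.435]
ft_force: [-0.7, -0.5, -3.7]
width: 28.0
grasp_force: 30.0
```

apply_moves([
  [-1, [0, 0, 0], [0, 0, 0]],
  [-1, [0, 0, 0], [0, 0, 0]],
  [-1, [0, 0, 0], [0, 0, 0]],
  [-1, [0, 0, 0], [0, 0, 0]],
  [-1, [0, 0, 0], [0, 0, 0]],
  [-1, [0, 0, 0], [0, 0, 0]],
  [-1, [0, 0, 0], [0, 0, 0]],
  [-1, [0, 0, 0], [0, 0, 0]],
])

```text
t: 46.68
ee_pos: [556.7, -25.3, 250.3]
orientation: [1.871, 2.145, 0.435]
ft_force: [0.5, 0.1, -4.0]
width: 27.7
grasp_force: 30.0
```

apply_moves([
  [-1, [0, 0, 0], [0, 0, 0]],
  [-1, [0, 0, 0], [0, 0, 0]],
  [-1, [0, 0, 0], [0, 0, 0]],
  [-1, [0, 0, 0], [0, 0, 0]],
  [-1, [0, 0, 0], [0, 0, 0]],
  [-1, [0, 0, 0], [0, 0, 0]],
])

```text
t: 47.42
ee_pos: [556.7, -25.3, 250.4]
orientation: [1.871, 2.145, 0.435]
ft_force: [-0.4, -0.1, -2.2]
width: 28.1
grasp_force: 30.0
```

```bash
python3 e.py; python3 -c "
from h import *
p,K,V=cam('scene');cv2.imwrite('pics/scan.png',cv2.resize(p[130:350,240:480],None,fx=2.5,fy=2.5,interpolation=cv2.INTER_CUBIC))
o=ctrl.get_obs();p0=np.array(o['ee_pos'])
s=plan([500,-30,310],Rdown(.132),-1,n=6)
s=plan([374.7,-297.1,240],Rdown(-1.066),-1,s,n=10)
s=plan([374.7,-297.1,90],Rdown(-1.066),-1,s,n=4)"
```

```text
err mm [-0.8 -0.6 -0.2] rot [ 0.001 -0.002  0.004] [-0.001 -0.    -0.    -0.002  0.001 -0.   ]
-- 1 rows -> [557.2 -24.4 250.4]
[[-1,[0.016,0.011,0.003],[0.0004,-0.0011,0.0025]]]
-- 6 rows -> [500 -30 310]
[[-1,[0.01,-0.097,-0.257],[0.0425,-0.0001,0.0004]],[-1,[0.01,-0.114,-0.25],[0.0425,-0.0001,0.0004]],[-1,[0.01,-0.13,-0.242],[0.0425,-0.0001,0.0004]],[-1,[0.01,-0.146,-0.232],[0.0425,-0.0001,0.0004]],[-1,[0.01,-0.161,-0.223],[0.0425,-0.0001,0.0004]],[-1,[0.009,-0.176,-0.211],[0.0425,-0.0001,0.0004]]]
-- 10 rows -> [ 374.7 -297.1  240. ]
[[-1,[-0.496,-0.319,0.14],[0,0,0.0763]],[-1,[-0.531,-0.257,0.14],[0,0,0.0763]],[-1,[-0.558,-0.192,0.14],[0,0,0.0763]],[-1,[-0.577,-0.124,0.141],[0,0,0.0763]],[-1,[-0.588,-0.054,0.14],[0,0,0.0763]],[-1,[-0.589,0.017,0.14],[0,0,0.0763]],[-1,[-0.584,0.087,0.14],[0,0,0.0763]],[-1,[-0.569,0.156,0.14],[0,0,0.0763]]]
[[-1,[-0.546,0.223,0.14],[0,0,0.0763]],[-1,[-0.516,0.287,0.14],[0,0,0.0763]]]
-- 4 rows -> [ 374.7 -297.1   90. ]
[[-1,[0,0,0.75],[0,0,0]],[-1,[0,0,0.75],[0,0,0]],[-1,[0,-0.001,0.75],[0,0,0]],[-1,[0,0,0.75],[0,0,0]]]
```

View pics/scan.png

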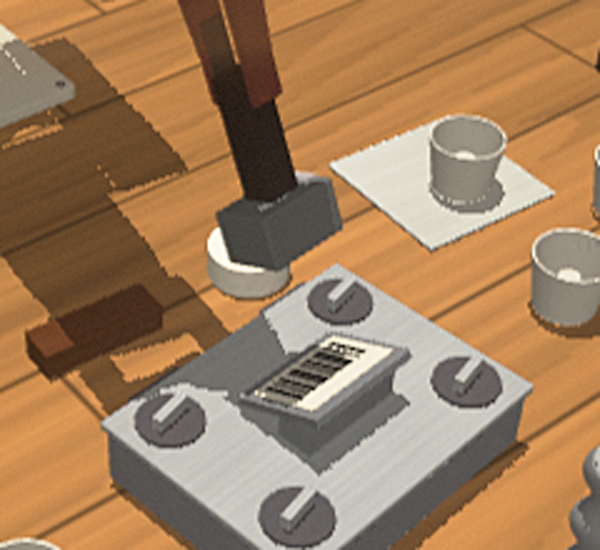

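apply_moves([
  [-1, [0.01, -0.1, -0.26], [0.0425, 0, 0]],
  [-1, [0.01, -0.11, -0.25], [0.0425, 0, 0]],
  [-1, [0.01, -0.13, -0.24], [0.0425, 0, 0]],
  [-1, [0.01, -0.15, -0.23], [0.0425, 0, 0]],
  [-1, [0.01, -0.16, -0.22], [0.0425, 0, 0]],
  [-1, [0.01, -0.18, -0.21], [0.0425, 0, 0]],
  [-1, [-0.5, -0.32, 0.05], [0, 0, 0.076]],
  [-1, [-0.53, -0.26, 0.05], [0, 0, 0.076]],
])

```text
t: 48.48
ee_pos: [475.0, -84.1, 304.8]
orientation: [2.335, 2.101, 0.001]
ft_force: [1.1, 0.8, -3.5]
width: 27.9
grasp_force: 30.0
```

apply_moves([
  [-1, [-0.56, -0.19, 0.05], [0, 0, 0.076]],
  [-1, [-0.58, -0.12, 0.1], [0, 0, 0.076]],
  [-1, [-0.59, -0.05, 0.1], [0, 0, 0.076]],
  [-1, [-0.59, 0.02, 0.1], [0, 0, 0.076]],
  [-1, [-0.58, 0.09, 0.1], [0, 0, 0.076]],
  [-1, [-0.57, 0.16, 0.1], [0, 0, 0.076]],
  [-1, [-0.55, 0.22, 0.1], [0, 0, 0.076]],
  [-1, [-0.52, 0.29, 0.1], [0, 0, 0.076]],
])

```text
t: 49.48
ee_pos: [376.3, -300.1, 267.2]
orientation: [3.039, 0.791, 0.001]
ft_force: [0.1, 0.3, -2.1]
width: 27.7
grasp_force: 30.0
```

apply_moves([
  [-1, [0, 0, 0], [0, 0, 0]],
  [-1, [0, 0, 0], [0, 0, 0]],
  [-1, [0, 0, 0], [0, 0, 0]],
])

```text
t: 49.85
ee_pos: [376.9, -298.4, 267.4]
orientation: [3.038, 0.8, 0.001]
ft_force: [0.0, 1.1, -2.8]
width: 27.7
grasp_force: 30.0
```

```bash
python3 st.py;python3 -c "
from h import *
s=plan([381,-299,85],Rdown(-1.066),-1,n=6)"
```

```text
49.9 [ 376.9 -298.4  267.4] yaw -1.0559 down [ 5.e-04 -1.e-04 -1.e+00] F [ 0.   1.1 -2.8] M [-0.03  0.13  0.01] w 27.7 30.0 q6 0.36
-- 6 rows -> [ 381 -299   85]
[[-1,[0.011,0.008,0.608],[0,0,0.0011]],[-1,[0.011,0.008,0.608],[0,0,0.0011]],[-1,[0.01,0.009,0.608],[0,0,0.0011]],[-1,[0.011,0.008,0.608],[0,0,0.0011]],[-1,[0.011,0.008,0.608],[0,0,0.0011]],[-1,[0.011,0.008,0.608],[0,0,0.0011]]]
```

apply_moves([
  [-1, [0.01, 0.01, 0.7], [0, 0, 0]],
  [-1, [0.01, 0.01, 0.8], [0, 0, 0]],
  [-1, [0.01, 0.01, 0.8], [0, 0, 0]],
  [-1, [0.01, 0.01, 0.8], [0, 0, 0]],
  [-1, [0.01, 0.01, 0.5], [0, 0, 0]],
  [-1, [0, 0, 0.15], [0, 0, 0]],
  [-1, [0, 0, 0.06], [0, 0, 0]],
  [-1, [0, 0, 0], [0, 0, 0]],
])

```text
t: 50.85
ee_pos: [380.5, -300.3, 77.6]
orientation: [3.037, 0.798, 0.001]
ft_force: [-0.2, 0.4, -3.4]
width: 28.0
grasp_force: 30.0
```

```bash
python3 st.py
```

```text
50.9 [ 380.5 -300.3   77.6] yaw -1.0572 down [ 0.0012 -0.001  -1.    ] F [-0.2  0.4 -3.4] M [-0.06  0.11 -0.01] w 28.0 30.0 q6 0.36
```

apply_moves([
  [-1, [0, 0, 0.04], [0, 0, 0]],
  [-1, [0, 0, 0], [0, 0, 0]],
  [0.3, [0, 0, 0], [0, 0, 0]],
  [0.3, [0, 0, 0], [0, 0, 0]],
  [0.3, [0, 0, 0], [0, 0, 0]],
  [0.3, [0, 0, 0], [0, 0, 0]],
])

```text
t: 51.6
ee_pos: [379.8, -300.0, 74.8]
orientation: [3.039, 0.797, 0.0]
ft_force: [-0.1, 0.3, 0.2]
width: 57.3
grasp_force: 0.0
```

apply_moves([
  [0.3, [0, 0, -0.5], [0, 0, 0]],
  [0.3, [0, 0, -0.9], [0, 0, 0]],
  [0.3, [0, 0, -0.9], [0, 0, 0]],
  [0.3, [0, 0, -0.9], [0, 0, 0]],
  [0.3, [0, 0, -0.9], [0, 0, 0]],
  [1, [0, 0, -0.5], [0, 0, 0]],
  [1, [0, 0, 0], [0, 0, 0]],
  [1, [0, 0, 0], [0, 0, 0]],
])

```text
t: 52.6
ee_pos: [379.2, -299.4, 303.4]
orientation: [-3.037, -0.797, 0.002]
ft_force: [-0.1, -0.2, -0.8]
width: 83.8
grasp_force: 0.0
```

```bash
python3 st.py
cat > tub.py <<'E'
from h import *
import sys
cams=sys.argv[1:]
for n in cams:
    p,K,V=cam(n)
    for l in ['tub_a']:
        for f in ctrl.masks_of(l,n):
            if f['score']<.3:continue
            # rim at z=55: fit ellipse on the top hull
            cs,_=cv2.findContours(f['region'].astype(np.uint8),0,1);c=max(cs,key=cv2.contourArea)
            print(n,'mask',round(f['score'],2),np.round(f['bbox']))
        for f in ctrl.pinpoint(l,n):
            if f['score']>.3: print(n,round(f['score'],2),np.round(f['xy']),np.round(atz(K,V,f['xy'],0)[:2],1))
    for l in ('scanner','key'):
        for f in ctrl.pinpoint(l,n):
            if f['score']>.3: print(n,l,round(f['score'],2),np.round(f['xy']),np.round(atz(K,V,f['xy'],3)[:2],1))
E
python3 tub.py scene top wrist
```

```text
52.6 [ 379.2 -299.4  303.4] yaw -1.0576 down [-0.0015  0.0012 -1.    ] F [-0.1 -0.2 -0.8] M [-0.03  0.16  0.  ] w 83.8 0.0 q6 0.36
scene mask 0.78 [451. 224. 489. 262.]
scene mask 0.77 [466. 187. 497. 223.]
scene mask 0.65 [414. 178. 442. 210.]
scene mask 0.63 [228. 346. 270. 398.]
scene 0.96 [252. 382.] [ 628.5 -270.5]
scene 0.83 [425. 204.] [448.5 316.1]
scene 0.63 [464. 252.] [617.1 262.7]
scene 0.57 [480. 216.] [555.7 382.7]
scene 0.37 [370. 275.] [553.1  56.5]
scene scanner 0.92 [170. 300.] [ 378.  -297.4]
scene scanner 0.72 [151. 264.] [ 262.6 -284.6]
scene scanner 0.56 [424. 202.] [444.9 315.5]
scene key 0.95 [197. 327.] [ 469.9 -288.7]
scene key 0.44 [478. 212.] [545.  387.7]
top mask 0.96 [144. 197. 179. 226.]
top mask 0.86 [174. 240. 201. 266.]
top mask 0.67 [195. 172. 222. 201.]
top mask 0.57 [408. 163. 435. 194.]
top 0.97 [165. 212.] [560.7 384.6]
top 0.82 [211. 190.] [619.2 265.6]
top 0.76 [194. 254.] [452.9 309.5]
top 0.63 [432. 279.] [ 378.9 -297.9]
top 0.55 [419. 181.] [ 634.8 -273.9]
top scanner 0.77 [423. 326.] [ 261.2 -270.1]
top scanner 0.63 [432. 282.] [ 372.  -297.2]
top key 0.88 [428. 247.] [ 461.4 -290.6]
top key 0.69 [198. 255.] [448.9 297.9]
wrist mask 0.8 [381.   4. 442.  35.]
wrist 0.78 [402.  14.] [ 625.9 -275.8]
wrist scanner 0.98 [274. 252.] [ 259.9 -279.7]
wrist scanner 0.85 [324. 191.] [ 377.8 -301.2]
wrist key 0.58 [347. 132.] [ 465.1 -288.1]
```

```bash
python3 -c "
from h import *
s=plan([627,-273,230],Rdown(0),1,n=8)"
```

```text
-- 8 rows -> [ 627 -273  230]
[[1,[0.571,0.245,0.187],[0,0,-0.0842]],[1,[0.534,0.318,0.187],[0,0,-0.0842]],[1,[0.488,0.385,0.187],[0,0,-0.0842]],[1,[0.432,0.447,0.187],[0,0,-0.0842]],[1,[0.37,0.499,0.187],[0,0,-0.0842]],[1,[0.301,0.544,0.187],[0,0,-0.0842]],[1,[0.226,0.579,0.187],[0,0,-0.0842]],[1,[0.148,0.604,0.187],[0,0,-0.0842]]]
```

apply_moves([
  [1, [0.57, 0.24, 0.19], [0, 0, -0.084]],
  [1, [0.53, 0.32, 0.19], [0, 0, -0.084]],
  [1, [0.49, 0.38, 0.19], [0, 0, -0.084]],
  [1, [0.43, 0.45, 0.19], [0, 0, -0.084]],
  [1, [0.37, 0.5, 0.19], [0, 0, -0.084]],
  [1, [0.3, 0.54, 0.19], [0, 0, -0.084]],
  [1, [0.23, 0.58, 0.19], [0, 0, -0.084]],
  [1, [0.15, 0.6, 0.19], [0, 0, -0.084]],
])

```text
t: 54.35
ee_pos: [627.5, -272.7, 228.3]
orientation: [-2.219, -2.224, 0.0]
ft_force: [-0.7, -0.6, -0.8]
width: 87.8
grasp_force: 0.0
```

apply_moves([
  [1, [0, 0, 0], [0, 0, 0]],
  [1, [0, 0, 0], [0, 0, 0]],
])

```text
t: 54.6
ee_pos: [625.7, -272.9, 228.7]
orientation: [-2.225, -2.217, 0.001]
ft_force: [-0.8, -0.4, 0.2]
width: 87.8
grasp_force: 0.0
```

```bash
cat > tw.py <<'E'
# wrist tub measurement: pinpoint + fit of circles (rim z=b+55 r35, foot z=b r27) to mask bbox
from h import *
import sys
from scipy.optimize import minimize
b=float(sys.argv[1]);p,K,V=cam('wrist')
for f in ctrl.pinpoint('tub_a','wrist'):
    if f['score']>.3:print('pin',round(f['score'],2),np.round(f['xy']),np.round(atz(K,V,f['xy'],b)[:2],1))
a=np.linspace(0,2*np.pi,60)
for f in ctrl.masks_of('tub_a','wrist'):
    if f['score']<.3:continue
    m=f['region'].astype(np.uint8);cx=[(f['bbox'][0]+f['bbox'][2])/2,(f['bbox'][1]+f['bbox'][3])/2]
    x0=atz(K,V,cx,b+30)[:2]
    def hull(xy):
        q=np.array([proj(K,V,[xy[0]+r*np.cos(t),xy[1]+r*np.sin(t),z]) for r,z in((35,b+55),(27,b)) for t in a])
        return cv2.convexHull(np.float32(q))
    def cost(xy):
        i=np.zeros_like(m);cv2.fillPoly(i,[np.int32(np.round(hull(xy)*16))],1,shift=4)
        return -(i&m).sum()/((i|m).sum())
    r=minimize(cost,x0,method='Nelder-Mead',options=dict(initial_simplex=[x0,x0+[8,0],x0+[0,8]],xatol=.3,fatol=1e-4))
    print('mask',round(f['score'],2),np.round(f['bbox']),'fit',np.round(r.x,1),'iou',round(-r.fun,2))
E
python3 st.py; python3 tw.py 0
```

```text
54.6 [ 625.7 -272.9  228.7] yaw -0.0039 down [-8.e-04  1.e-04 -1.e+00] F [-0.8 -0.4  0.2] M [-0.02  0.    0.03] w 87.8 0.0 q6 -0.42
mask 0.73 [297. 178. 357. 236.] fit [ 676.3 -337.5] iou -0.0tw.py:18: RuntimeWarning: overflow encountered in scalar negative
  return -(i&m).sum()/((i|m).sum())
```

```bash
sed -i 's/return -(i&m).sum()\/((i|m).sum())/return -float((i\&m).sum())\/float((i|m).sum())/' tw.py; python3 tw.py 0; python3 tw.py 0|grep pin
```

```text
pin 0.93 [327. 197.] [ 630.1 -271. ]
mask 0.65 [297. 177. 355. 238.] fit [ 627.9 -272.5] iou 0.92
pin 0.93 [326. 201.] [ 629.5 -275.5]
pin 0.54 [279. 291.] [ 565.8 -398. ]
pin 0.34 [161. 221.] [ 420.  -300.4]
```

apply_moves([
  [1, [0, 0.05, 0.8], [0, 0, 0]],
  [1, [0, 0, 0.8], [0, 0, 0]],
  [1, [0, 0, 0.8], [0, 0, 0]],
  [1, [0, 0, 0.8], [0, 0, 0]],
  [1, [0, 0, 0.6], [0, 0, 0]],
  [1, [0, 0, 0.2], [0, 0, 0]],
  [1, [0, 0, 0], [0, 0, 0]],
  [-1, [0, 0, 0], [0, 0, 0]],
])

```text
t: 56.05
ee_pos: [630.0, -273.4, 30.3]
orientation: [2.222, 2.218, 0.001]
ft_force: [0.3, 0.3, 0.1]
width: 81.0
grasp_force: 0.0
```

apply_moves([
  [-1, [0, 0, 0], [0, 0, 0]],
  [-1, [0, 0, 0], [0, 0, 0]],
  [-1, [0, 0, 0], [0, 0, 0]],
  [-1, [0, 0, 0], [0, 0, 0]],
])

```text
t: 56.55
ee_pos: [629.0, -272.9, 28.9]
orientation: [2.223, 2.219, 0.0]
ft_force: [-0.4, -0.6, -0.2]
width: 41.0
grasp_force: 0.0
```

```bash
python3 st.py; python3 -c "
from h import *
o=ctrl.get_obs();p0=o['ee_pos']
s=plan([p0[0],p0[1],p0[2]+200],Rdown(0),-1,n=5)
s=plan([500,20,p0[2]+230],Rdown(0),-1,s,n=8)
s=plan([449,311,p0[2]+200],Rdown(0),-1,s,n=7)
"
```

```text
56.5 [ 629.  -272.9   28.9] yaw -0.0019 down [ 1.e-04 -1.e-04 -1.e+00] F [-0.4 -0.6 -0.2] M [-0.06  0.06 -0.04] w 41.0 0.0 q6 -0.42
-- 5 rows -> [ 629.  -272.9  228.9]
[[-1,[0,0,-0.8],[0,0,-0.0002]],[-1,[0,0,-0.8],[0,0,-0.0002]],[-1,[0,0,-0.8],[0,0,-0.0002]],[-1,[0,0,-0.8],[0,0,-0.0002]],[-1,[0,0.001,-0.8],[0,0,-0.0002]]]
-- 8 rows -> [500.   20.  258.9]
[[-1,[0.732,-0.323,-0.075],[0,0,0]],[-1,[0.732,-0.322,-0.075],[0,0,0]],[-1,[0.732,-0.323,-0.075],[0,0,0]],[-1,[0.732,-0.323,-0.075],[0,0,0]],[-1,[0.732,-0.323,-0.075],[0,0,0]],[-1,[0.732,-0.322,-0.076],[0,0,0]],[-1,[0.732,-0.323,-0.075],[0,0,0]],[-1,[0.732,-0.323,-0.075],[0,0,0]]]
-- 7 rows -> [449.  311.  228.9]
[[-1,[0.831,-0.146,0.086],[0,0,0]],[-1,[0.832,-0.146,0.085],[0,0,0]],[-1,[0.831,-0.146,0.086],[0,0,0]],[-1,[0.832,-0.146,0.086],[0,0,0]],[-1,[0.831,-0.146,0.085],[0,0,0]],[-1,[0.831,-0.146,0.086],[0,0,0]],[-1,[0.832,-0.146,0.086],[0,0,0]]]
```

```bash
python3 tub.py scene top | grep -v -e key -e scanner; python3 tw.py 0; python3 st.py
```

```text
scene mask 0.87 [450. 222. 489. 261.]
scene mask 0.81 [226. 352. 270. 397.]
scene mask 0.79 [466. 186. 501. 222.]
scene mask 0.71 [412. 174. 441. 211.]
scene mask 0.38 [363. 244. 388. 261.]
scene 0.92 [463. 255.] [622.3 254. ]
scene 0.91 [251. 383.] [ 630.7 -274. ]
scene 0.75 [423. 204.] [446.9 309.3]
scene 0.74 [479. 216.] [555.3 381.5]
top mask 0.61 [178. 244. 204. 266.]
top mask 0.59 [270. 154. 294. 169.]
top mask 0.58 [198. 173. 224. 200.]
top mask 0.56 [146. 200. 177. 228.]
top 0.81 [212. 190.] [618.9 263.6]
top 0.8 [167. 216.] [551.8 377.8]
top 0.55 [194. 257.] [445.  307.2]
pin 0.7 [323. 248.] [ 628.6 -272.7]
mask 0.62 [257. 211. 389. 335.] fit [ 627.6 -272.1] iou 0.65
57.2 [ 628.9 -272.9   28.7] yaw -0.002 down [-0.  0. -1.] F [ 0.1 -0.  -0.4] M [-0.06  0.05 -0.05] w 0.7 0.0 q6 -0.42
```

```bash
python3 -c "
from h import *
p,K,V=cam('scene');q,_,_=cam('wrist')
a=cv2.resize(p[280:420,180:320],(400,400),interpolation=cv2.INTER_CUBIC);b=cv2.resize(q[150:350,220:420],(400,400),interpolation=cv2.INTER_CUBIC)
cv2.imwrite('pics/f.png',np.hstack([a,b]))"
```

```text
(no output)
```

View pics/f.png

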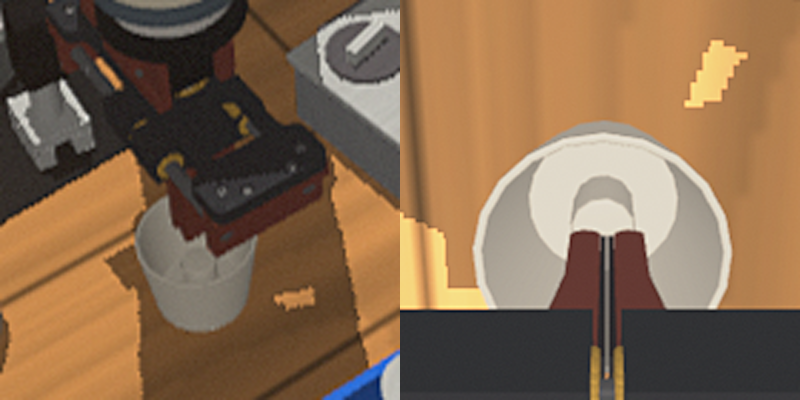

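apply_moves([
  [0.2, [0, 0, -0.2], [0, 0, 0]],
  [0.2, [0, 0, 0], [0, 0, 0]],
  [0.2, [0, 0, 0], [0, 0, 0]],
  [0.2, [0, 0, 0], [0, 0, 0]],
  [0.2, [0, 0, 0], [0, 0, 0]],
  [0.2, [0, 0, 0], [0, 0, 0]],
  [0.2, [0, 0, 0], [0, 0, 0]],
])

```text
t: 58.18
ee_pos: [628.9, -272.9, 38.6]
orientation: [-2.224, -2.219, 0.0]
ft_force: [-0.6, -0.4, 0.2]
width: 52.6
grasp_force: 0.0
```

```bash
python3 st.py; python3 tw.py 0; python3 -c "
from h import *
q,_,_=cam('wrist');cv2.imwrite('pics/g.png',q)"
```

```text
58.2 [ 628.9 -272.9   38.6] yaw -0.002 down [-1.e-04  1.e-04 -1.e+00] F [-0.6 -0.4  0.2] M [-0.05  0.05  0.04] w 52.6 0.0 q6 -0.42
pin 0.9 [324. 248.] [ 628.6 -275.7]
mask 0.79 [261. 209. 384. 326.] fit [ 627.6 -272.4] iou 0.94
mask 0.51 [133.   0. 513.  58.] fit [ 573.6 -127.4] iou 0.47
```

apply_moves([
  [0.2, [0, 0, -0.7], [0, 0, 0]],
  [1, [0, 0, -0.5], [0, 0, 0]],
  [1, [0, 0, 0], [0, 0, 0]],
  [1, [0, 0, 0], [0, 0, 0]],
  [1, [0, 0, 0], [0, 0, 0]],
  [1, [0, 0, 0], [0, 0, 0]],
  [1, [0, 0, 0], [0, 0, 0]],
  [1, [0, 0, 0], [0, 0, 0]],
])

```text
t: 59.38
ee_pos: [628.9, -272.9, 98.5]
orientation: [-2.223, -2.219, 0.0]
ft_force: [-0.3, 1.0, -1.3]
width: 87.9
grasp_force: 0.0
```

apply_moves([
  [1, [0, 0, 0.6], [0, 0, 0]],
  [1, [0, 0, 0.7], [0, 0, 0]],
  [1, [0, 0, 0.3], [0, 0, 0]],
  [1, [0, 0, 0.05], [0, 0, 0]],
  [1, [0, 0, 0], [0, 0, 0]],
  [-1, [0, 0, 0], [0, 0, 0]],
  [-1, [0, 0, 0], [0, 0, 0]],
  [-1, [0, 0, 0], [0, 0, 0]],
])

```text
t: 60.38
ee_pos: [629.2, -273.1, 17.2]
orientation: [2.223, 2.219, 0.0]
ft_force: [-1.9, 0.1, 5.4]
width: 67.4
grasp_force: 30.0
```

apply_moves([
  [-1, [0, 0, 0], [0, 0, 0]],
  [-1, [0, 0, 0], [0, 0, 0]],
])

```text
t: 60.62
ee_pos: [629.2, -273.1, 17.1]
orientation: [2.223, 2.219, 0.0]
ft_force: [-1.3, 0.3, 5.9]
width: 67.3
grasp_force: 30.0
```

```bash
python3 st.py; python3 tw.py 0
```

```text
60.6 [ 629.2 -273.1   17.1] yaw -0.002 down [ 7.e-04 -4.e-04 -1.e+00] F [-1.3  0.3  5.9] M [ 0.    0.45 -0.09] w 67.3 30.0 q6 -0.42
pin 0.59 [325. 251.] [ 629.8 -271.3]
mask 0.63 [257. 215. 391. 337.] fit [ 629.  -272.5] iou 0.92
```

apply_moves([
  [1, [0, 0, 0], [0, 0, 0]],
  [1, [0, 0, 0], [0, 0, 0]],
  [1, [0, 0, 0], [0, 0, 0]],
  [1, [0, 0, -0.15], [0, 0, 0]],
  [1, [0, 0, 0], [0, 0, 0]],
  [-1, [0, 0, 0], [0, 0, 0]],
  [-1, [0, 0, 0], [0, 0, 0]],
  [-1, [0, 0, 0], [0, 0, 0]],
])

```text
t: 61.78
ee_pos: [628.8, -272.8, 23.6]
orientation: [-2.223, -2.219, 0.0]
ft_force: [-0.3, -0.1, 0.2]
width: 61.3
grasp_force: 0.0
```

```bash
python3 st.py
```

```text
61.8 [ 628.8 -272.8   23.6] yaw -0.0019 down [-2.e-04  1.e-04 -1.e+00] F [-0.3 -0.1  0.2] M [-0.05  0.07  0.01] w 61.3 0.0 q6 -0.42
```

apply_moves([
  [1, [0, 0, 0], [0, 0, 0]],
  [1, [0, 0, 0], [0, 0, 0]],
  [1, [0, 0, 0], [0, 0, 0]],
  [1, [0, 0, 0], [0, 0, 0]],
  [1, [0, 0, 0.1], [0, 0, 0]],
  [1, [0, 0, 0], [0, 0, 0]],
  [-1, [0, 0, 0], [0, 0, 0]],
  [-1, [0, 0, 0], [0, 0, 0]],
])

```text
t: 62.78
ee_pos: [629.0, -272.9, 18.8]
orientation: [2.224, 2.219, 0.0]
ft_force: [0.2, -0.1, 0.0]
width: 71.4
grasp_force: 0.0
```

apply_moves([
  [-1, [0, 0, 0], [0, 0, 0]],
  [-1, [0, 0, 0], [0, 0, 0]],
  [-1, [0, 0, 0], [0, 0, 0]],
])

```text
t: 63.15
ee_pos: [628.9, -272.9, 18.7]
orientation: [2.224, 2.219, -0.0]
ft_force: [0.1, -0.1, 0.5]
width: 41.3
grasp_force: 0.0
```

```bash
python3 st.py; python3 tw.py 0
```

```text
63.1 [ 628.9 -272.9   18.7] yaw -0.0019 down [ 0. -0. -1.] F [ 0.1 -0.1  0.5] M [-0.05  0.09 -0.04] w 41.3 0.0 q6 -0.42
pin 0.8 [324. 256.] [ 629.1 -275. ]
mask 0.82 [258. 215. 394. 340.] fit [ 628.9 -272. ] iou 0.76
```

```bash
python3 -c "
from h import *
im=ctrl.get_image('wrist');K=np.array(im['camera_matrix']);V=np.linalg.inv(np.array(im['hand_eye']))
for z in(0,-10,-20,-30,-40):print(z,np.round(proj(K,V,[0,0,z])),np.round(proj(K,V,[0,20,z])))
p,K,V=cam('scene');
for z in (29,40,50,60,70):print(z,np.round((proj(K,V,[628.9,-272.9,z])-[180,280])*400/140))
g=cv2.cvtColor(im['pixels'],6)
"
```

```text
0 [324. 263.] [357. 263.]
-10 [324. 269.] [358. 269.]
-20 [324. 275.] [360. 275.]
-30 [324. 283.] [362. 283.]
-40 [324. 291.] [364. 291.]
29 [199. 262.]
40 [197. 251.]
50 [196. 240.]
60 [195. 229.]
70 [193. 218.]
```

apply_moves([
  [1, [0, 0, 0], [0, 0, 0]],
  [1, [0, 0, 0], [0, 0, 0]],
  [1, [0, 0, 0], [0, 0, 0]],
  [1, [0, 0, 0], [0, 0, 0]],
  [1, [0, 0, 0], [0, 0, 0]],
  [1, [0, 0, 0], [0, 0, 0]],
  [1, [0, 0, 0], [0, 0, 0]],
  [1, [0, 0, 0.18], [0, 0, 0]],
])

```text
t: 64.4
ee_pos: [629.4, -273.1, 9.9]
orientation: [2.223, 2.218, 0.001]
ft_force: [-0.1, -0.9, -0.0]
width: 87.6
grasp_force: 0.0
```

apply_moves([
  [1, [0, 0, 0], [0, 0, 0]],
  [-1, [0, 0, 0], [0, 0, 0]],
  [-1, [0, 0, 0], [0, 0, 0]],
  [-1, [0, 0, 0], [0, 0, 0]],
  [-1, [0, 0, 0], [0, 0, 0]],
])

```text
t: 65.03
ee_pos: [629.0, -272.9, 9.8]
orientation: [2.223, 2.219, 0.0]
ft_force: [-0.1, 0.2, -0.4]
width: 68.3
grasp_force: 30.0
```

```bash
python3 st.py; python3 tw.py 0
```

```text
65.0 [ 629.  -272.9    9.8] yaw -0.002 down [ 2.e-04 -1.e-04 -1.e+00] F [-0.1  0.2 -0.4] M [-0.09 -0.01 -0.04] w 68.3 30.0 q6 -0.42
pin 0.64 [324. 256.] [ 629.3 -271.6]
mask 0.61 [253. 220. 395. 340.] fit [ 628.3 -272.5] iou 0.88
```

apply_moves([
  [-1, [0, 0, -0.3], [0, 0, 0]],
  [-1, [0, 0, -0.7], [0, 0, 0]],
  [-1, [0, 0, -0.9], [0, 0, 0]],
  [-1, [0, 0, -0.9], [0, 0, 0]],
  [-1, [0, 0, -0.9], [0, 0, 0]],
  [-1, [0, 0, -0.4], [0, 0, 0]],
  [-1, [0, 0, 0], [0, 0, 0]],
])

```text
t: 66.05
ee_pos: [629.5, -273.1, 216.2]
orientation: [2.222, 2.217, 0.001]
ft_force: [-0.1, -0.9, -1.8]
width: 68.1
grasp_force: 30.0
```

```bash
python3 st.py; python3 tub.py scene|grep -v -e key -e scanner;  python3 -c "
from h import *
s=plan([510,20,240],Rdown(0),-1,n=8)
s=plan([449,311,220],Rdown(0),-1,s,n=7)
"
```

```text
66.0 [ 629.5 -273.1  216.2] yaw -0.002 down [ 0.0025 -0.0012 -1.    ] F [-0.1 -0.9 -1.8] M [-0.03  0.08  0.02] w 68.1 30.0 q6 -0.42
scene mask 0.97 [468. 190. 498. 223.]
scene mask 0.93 [211. 257. 261. 312.]
scene mask 0.89 [450. 220. 491. 264.]
scene mask 0.78 [414. 176. 441. 211.]
scene mask 0.69 [362. 242. 386. 261.]
scene 0.92 [465. 249.] [613.  270.6]
scene 0.88 [238. 300.] [ 453.1 -191.8]
scene 0.85 [480. 216.] [554.8 384.4]
scene 0.55 [426. 202.] [444.5 321.7]
-- 8 rows -> [510  20 240]
[[-1,[0.731,-0.296,-0.067],[-0.0003,-0.0001,-0.0002]],[-1,[0.73,-0.296,-0.067],[-0.0003,-0.0001,-0.0002]],[-1,[0.731,-0.296,-0.067],[-0.0003,-0.0001,-0.0002]],[-1,[0.731,-0.296,-0.068],[-0.0003,-0.0001,-0.0002]],[-1,[0.731,-0.295,-0.068],[-0.0003,-0.0001,-0.0002]],[-1,[0.731,-0.295,-0.068],[-0.0003,-0.0001,-0.0002]],[-1,[0.731,-0.295,-0.069],[-0.0003,-0.0001,-0.0002]],[-1,[0.731,-0.295,-0.068],[-0.0003,-0.0001,-0.0002]]]
-- 7 rows -> [449 311 220]
[[-1,[0.831,-0.174,0.057],[0,0,0.0001]],[-1,[0.832,-0.174,0.057],[0,0,0.0001]],[-1,[0.831,-0.174,0.058],[0,0,0.0001]],[-1,[0.832,-0.174,0.057],[0,0,0.0001]],[-1,[0.831,-0.174,0.057],[0,0,0.0001]],[-1,[0.832,-0.175,0.057],[0,0,0.0001]],[-1,[0.831,-0.174,0.057],[0,0,0.0001]]]
```

apply_moves([
  [-1, [0.73, -0.3, -0.07], [0, 0, 0]],
  [-1, [0.73, -0.3, -0.07], [0, 0, 0]],
  [-1, [0.73, -0.3, -0.07], [0, 0, 0]],
  [-1, [0.73, -0.3, -0.07], [0, 0, 0]],
  [-1, [0.73, -0.3, -0.07], [0, 0, 0]],
  [-1, [0.73, -0.3, -0.07], [0, 0, 0]],
  [-1, [0.73, -0.3, -0.07], [0, 0, 0]],
  [-1, [0.73, -0.3, -0.07], [0, 0, 0]],
])

```text
t: 67.3
ee_pos: [508.4, 20.4, 241.7]
orientation: [-2.223, -2.218, 0.002]
ft_force: [0.8, 0.9, -1.0]
width: 68.6
grasp_force: 30.0
```

apply_moves([
  [-1, [0.83, -0.17, 0], [0, 0, 0]],
  [-1, [0.83, -0.17, 0], [0, 0, 0]],
  [-1, [0.83, -0.17, 0], [0, 0, 0]],
  [-1, [0, 0, 0], [0, 0, 0]],
  [-1, [0, 0, 0], [0, 0, 0]],
])

```text
t: 67.92
ee_pos: [483.9, 143.5, 242.0]
orientation: [-2.223, -2.22, 0.002]
ft_force: [-0.0, 0.6, -0.9]
width: 68.4
grasp_force: 30.0
```

```bash
sed -i "s/b=float(sys.argv\[1\]);p,K,V=cam('wrist')/b=float(sys.argv[1]);N=sys.argv[2] if len(sys.argv)>2 else 'wrist';p,K,V=cam(N)/; s/'tub_a','wrist'/'tub_a',N/" tw.py
python3 st.py; for n in wrist scene top; do echo $n; python3 tw.py 4 $n; done
```

```text
67.9 [483.9 143.5 242. ] yaw -0.0013 down [-1.3e-03 -8.0e-04 -1.0e+00] F [-0.   0.6 -0.9] M [-0.02  0.05  0.03] w 68.4 30.0 q6 0.27
wrist
pin 0.86 [324. 257.] [484.1  63.2]
pin 0.69 [292.  56.] [447.1 308.1]
pin 0.62 [432.  93.] [612.1 268.2]
mask 0.85 [257.   1. 318.  79.] fit [448.5 309.8] iou 0.95
mask 0.79 [254. 217. 397. 339.] fit [456.9  79.2] iou 0.21
mask 0.63 [373.   0. 400.   6.] fit [551.6 385.7] iou 0.99
mask 0.58 [411.  52. 486. 127.] fit [614.4 265.8] iou 0.94
scene
pin 0.89 [389. 147.] [218.9 410.7]
pin 0.87 [480. 215.] [556.7 380.4]
pin 0.85 [427. 206.] [458.9 309. ]
pin 0.82 [463. 254.] [623.  251.6]
pin 0.68 [376. 251.] [507.1 110.8]
mask 0.94 [450. 223. 488. 260.] fit [622.  258.4] iou 0.93
mask 0.72 [373. 115. 407. 157.] fit [217.1 398. ] iou 0.64
mask 0.7 [128. 279. 231. 361.] fit [ 487.5 -343.6] iou 0.48
mask 0.64 [411. 177. 441. 208.] fit [448. 309.] iou 0.9
mask 0.59 [468. 187. 499. 224.] fit [557.7 378.4] iou 0.93
mask 0.47 [251. 244. 306. 285.] fit [447.4 -99.6] iou 0.47
top
pin 0.8 [163. 216.] [549.7 386.4]
pin 0.6 [197. 256.] [447.1 299. ]
mask 0.74 [176. 245. 184. 264.] fit [447.9 341.2] iou 0.2
mask 0.57 [148. 201. 176. 230.] fit [551.4 382.4] iou 0.85
```

apply_moves([
  [-1, [0.83, -0.18, 0.3], [0, 0, 0]],
  [-1, [0.83, -0.18, 0.4], [0, 0, 0]],
  [-1, [0.83, -0.18, 0.5], [0, 0, 0]],
  [-1, [0.82, -0.17, 0.5], [0, 0, 0]],
  [-1, [0, 0, 0.5], [0, 0, 0]],
  [-1, [0, 0, 0.5], [0, 0, 0]],
  [-1, [0, 0, 0], [0, 0, 0]],
  [-1, [0, 0, 0], [0, 0, 0]],
])

```text
t: 69.38
ee_pos: [449.7, 309.7, 108.5]
orientation: [2.224, 2.219, 0.002]
ft_force: [0.1, 0.2, -0.9]
width: 68.4
grasp_force: 30.0
```

```bash
python3 st.py;  python3 -c "
from h import *
s=plan([448.3,309.2,60],Rdown(0),-1,n=4)"; python3 tw.py 97.5|head -8
```

```text
69.4 [449.7 309.7 108.5] yaw -0.0022 down [ 8.e-04  5.e-04 -1.e+00] F [ 0.1  0.2 -0.9] M [-0.05  0.05 -0.01] w 68.4 30.0 q6 0.58
-- 4 rows -> [448.3 309.2  60. ]
[[-1,[-0.003,-0.007,0.243],[0.0001,-0.0001,-0.0004]],[-1,[-0.002,-0.007,0.242],[0.0001,-0.0001,-0.0004]],[-1,[-0.002,-0.007,0.243],[0.0001,-0.0001,-0.0004]],[-1,[-0.003,-0.007,0.242],[0.0001,-0.0001,-0.0004]]]
pin 0.95 [322. 222.] [448.2 332.9]
pin 0.69 [500. 263.] [562.9 305.4]
pin 0.63 [324. 258.] [449.9 308.6]
pin 0.59 [445. 133.] [520.3 385.8]
mask 0.75 [415.  76. 518. 182.] fit [507.1 371.4] iou 0.4
mask 0.66 [256. 217. 397. 339.] fit [448.7 309.9] iou 0.89
mask 0.56 [469. 237. 579. 309.] fit [543.4 300.6] iou 0.33
mask 0.55 [277. 192. 367. 242.] fit [449.9 324.5] iou 0.13
```

Lower into the nest stepwise watching force.

apply_moves([
  [-1, [0, -0.02, 0.3], [0, 0, 0]],
  [-1, [0, 0, 0.3], [0, 0, 0]],
  [-1, [0, 0, 0.3], [0, 0, 0]],
  [-1, [0, 0, 0], [0, 0, 0]],
  [-1, [0, 0, 0], [0, 0, 0]],
])

```text
t: 70.15
ee_pos: [448.1, 309.5, 62.5]
orientation: [-2.224, -2.219, 0.001]
ft_force: [-0.3, 0.2, -1.6]
width: 68.5
grasp_force: 30.0
```

apply_moves([
  [-1, [0, 0, 0.1], [0, 0, 0]],
  [-1, [0, 0, 0.1], [0, 0, 0]],
  [-1, [0, 0, 0], [0, 0, 0]],
])

```text
t: 70.53
ee_pos: [447.8, 309.3, 52.4]
orientation: [-2.223, -2.219, 0.001]
ft_force: [-0.3, -0.2, -0.6]
width: 68.3
grasp_force: 30.0
```

```bash
python3 st.py
```

```text
70.5 [447.8 309.3  52.4] yaw -0.0019 down [-5.e-04 -3.e-04 -1.e+00] F [-0.3 -0.2 -0.6] M [-0.05  0.05  0.03] w 68.3 30.0 q6 0.58
```

apply_moves([
  [-1, [0, 0, 0.1], [0, 0, 0]],
  [-1, [0, 0, 0.02], [0, 0, 0]],
  [-1, [0, 0, 0], [0, 0, 0]],
])

```text
t: 70.9
ee_pos: [448.0, 309.4, 46.6]
orientation: [-2.224, -2.219, 0.0]
ft_force: [0.2, 0.1, -0.8]
width: 68.5
grasp_force: 30.0
```

```bash
python3 st.py
```

```text
70.9 [448.  309.4  46.6] yaw -0.002 down [-2.e-04 -1.e-04 -1.e+00] F [ 0.2  0.1 -0.8] M [-0.02  0.1   0.01] w 68.5 30.0 q6 0.58
```

apply_moves([
  [1, [0, 0, 0], [0, 0, 0]],
  [1, [0, 0, 0], [0, 0, 0]],
  [1, [0, 0, 0], [0, 0, 0]],
  [1, [0, 0, -0.4], [0, 0, 0]],
  [1, [0, 0, -0.8], [0, 0, 0]],
  [1, [0, 0, -0.9], [0, 0, 0]],
  [1, [0, 0, -0.9], [0, 0, 0]],
  [1, [0, 0, -0.6], [0, 0, 0]],
])

```text
t: 71.9
ee_pos: [448.6, 309.8, 229.1]
orientation: [2.223, 2.219, 0.004]
ft_force: [-0.6, 0.9, -1.2]
width: 87.8
grasp_force: 0.0
```

```bash
python3 st.py; python3 tw.py 36;python3 tw.py 36 scene;  python3 -c "
from h import *
s=plan([616.5,264,220],Rdown(0),1,n=5)"
```

```text
71.9 [448.6 309.8 229.1] yaw -0.002 down [ 0.0022  0.0014 -1.    ] F [-0.6  0.9 -1.2] M [-0.03  0.04 -0.03] w 87.8 0.0 q6 0.58
pin 0.92 [411. 134.] [545.  387.4]
pin 0.87 [321. 204.] [446. 311.]
mask 0.96 [432. 213. 502. 277.] fit [597.2 277. ] iou 0.8
mask 0.95 [390.  98. 457. 170.] fit [538.7 383.2] iou 0.77
mask 0.63 [302. 176. 339. 187.] fit [448.6 314. ] iou 0.04
mask 0.63 [289. 181. 359. 248.] fit [448.8 310. ] iou 0.93
pin 0.96 [424. 204.] [477.6 276.3]
pin 0.68 [480. 214.] [576.8 348.5]
pin 0.58 [427. 192.] [451.5 311.4]
pin 0.45 [202. 328.] [ 503.4 -292.8]
mask 0.88 [470. 189. 497. 223.] fit [581.8 344.2] iou 0.82
mask 0.72 [411. 185. 442. 212.] fit [482.6 271.1] iou 0.47
mask 0.64 [448. 222. 488. 263.] fit [644.  227.9] iou 0.87
-- 5 rows -> [616.5 264.  220. ]
[[1,[-0.178,0.677,0.02],[-0.0003,0.0002,-0.0002]],[1,[-0.179,0.678,0.02],[-0.0003,0.0002,-0.0002]],[1,[-0.179,0.677,0.02],[-0.0003,0.0002,-0.0002]],[1,[-0.179,0.677,0.021],[-0.0003,0.0002,-0.0002]],[1,[-0.179,0.677,0.021],[-0.0003,0.0002,-0.0002]]]
```

apply_moves([
  [1, [-0.18, 0.68, 0.02], [0, 0, 0]],
  [1, [-0.18, 0.68, 0.02], [0, 0, 0]],
  [1, [-0.18, 0.68, 0.02], [0, 0, 0]],
  [1, [-0.18, 0.68, 0.02], [0, 0, 0]],
  [1, [-0.18, 0.68, 0.02], [0, 0, 0]],
  [1, [0, 0, 0], [0, 0, 0]],
  [1, [0, 0, 0], [0, 0, 0]],
  [1, [0, 0, 0], [0, 0, 0]],
])

```text
t: 73.2
ee_pos: [616.8, 264.4, 221.2]
orientation: [-2.222, -2.22, 0.002]
ft_force: [0.3, 0.6, -0.6]
width: 87.8
grasp_force: 0.0
```

```bash
python3 st.py; python3 tw.py 0
```

```text
73.2 [616.8 264.4 221.2] yaw -0.0012 down [-1.3e-03 -4.0e-04 -1.0e+00] F [ 0.3  0.6 -0.6] M [-0.04  0.05 -0.05] w 87.8 0.0 q6 0.39
pin 0.87 [170. 166.] [432.3 306.2]
pin 0.64 [271.  92.] [557.4 388.8]
pin 0.6 [183. 162.] [449.1 311. ]
pin 0.58 [323. 198.] [615.8 266.4]
mask 0.9 [225.  48. 296. 127.] fit [552.1 386. ] iou 0.95
mask 0.86 [292. 175. 355. 242.] fit [616.3 267.1] iou 0.95
mask 0.67 [109. 132. 193. 204.] fit [429.5 309.7] iou 0.88
mask 0.64 [153. 131. 206. 197.] fit [457.9 312.1] iou 0.21
```

apply_moves([
  [1, [0.05, -0.01, 0.8], [0, 0, 0]],
  [1, [0, 0, 0.9], [0, 0, 0]],
  [1, [0, 0, 0.9], [0, 0, 0]],
  [1, [0, 0, 0.9], [0, 0, 0]],
  [1, [0, 0, 0.6], [0, 0, 0]],
  [1, [0, 0, 0.13], [0, 0, 0]],
  [1, [0, 0, 0], [0, 0, 0]],
  [1, [0, 0, 0], [0, 0, 0]],
])

```text
t: 74.35
ee_pos: [618.7, 267.2, 12.1]
orientation: [2.223, 2.219, 0.004]
ft_force: [1.1, 0.2, -0.6]
width: 87.7
grasp_force: 0.0
```

apply_moves([
  [-1, [0, 0, 0], [0, 0, 0]],
  [-1, [0, 0, 0], [0, 0, 0]],
  [-1, [0, 0, 0], [0, 0, 0]],
  [-1, [0, 0, 0], [0, 0, 0]],
])

```text
t: 74.85
ee_pos: [617.7, 266.8, 10.9]
orientation: [2.223, 2.219, 0.001]
ft_force: [-0.9, -0.6, 6.5]
width: 67.6
grasp_force: 31.0
```

```bash
python3 st.py;python3 -c "
from h import *
o=ctrl.get_obs();p0=o['ee_pos']
s=plan([p0[0],p0[1],180],Rdown(0),-1,n=4)
s=plan([448.8,310,140],Rdown(0),-1,s,n=5)"
```

```text
74.8 [617.7 266.8  10.9] yaw -0.0019 down [ 5.e-04  2.e-04 -1.e+00] F [-0.9 -0.6  6.5] M [-0.1   0.41  0.02] w 67.6 31.0 q6 0.39
-- 4 rows -> [617.7 266.8 180. ]
[[-1,[0,0,-0.845],[0.0001,0,-0.0003]],[-1,[0,0.001,-0.846],[0.0001,0,-0.0003]],[-1,[0.001,0,-0.845],[0.0001,0,-0.0003]],[-1,[0,0,-0.845],[0.0001,0,-0.0003]]]
-- 5 rows -> [448.8 310.  140. ]
[[-1,[0.173,-0.676,0.16],[0,0,0]],[-1,[0.173,-0.675,0.16],[0,0,0]],[-1,[0.172,-0.676,0.16],[0,0,0]],[-1,[0.173,-0.676,0.16],[0,0,0]],[-1,[0.173,-0.676,0.161],[0,0,0]]]
```

apply_moves([
  [-1, [0, 0, -0.4], [0, 0, 0]],
  [-1, [0, 0, -0.9], [0, 0, 0]],
  [-1, [0, 0, -0.9], [0, 0, 0]],
  [-1, [0, 0, -0.9], [0, 0, 0]],
  [-1, [0, 0, -0.3], [0, 0, 0]],
  [-1, [0.17, -0.68, 0], [0, 0, 0]],
  [-1, [0.17, -0.68, 0], [0, 0, 0]],
  [-1, [0.17, -0.68, 0], [0, 0, 0]],
])

```text
t: 75.85
ee_pos: [513.8, 292.0, 179.1]
orientation: [-2.224, -2.219, 0.003]
ft_force: [-0.2, 0.7, -1.5]
width: 67.6
grasp_force: 31.0
```

apply_moves([
  [-1, [0.17, -0.68, 0.1], [0, 0, 0]],
  [-1, [0.17, -0.66, 0.3], [0, 0, 0]],
  [-1, [0, 0, 0.4], [0, 0, 0]],
  [-1, [0, 0, 0], [0, 0, 0]],
  [-1, [0, 0, 0], [0, 0, 0]],
  [-1, [0, 0, 0], [0, 0, 0]],
])

```text
t: 76.6
ee_pos: [449.3, 309.6, 140.8]
orientation: [2.224, 2.218, 0.002]
ft_force: [0.7, 0.5, -1.8]
width: 67.6
grasp_force: 31.0
```

```bash
python3 st.py;python3 -c "
from h import *
s=plan([448.8,310,80],Rdown(0),-1,n=4)"
```

```text
76.6 [449.3 309.6 140.8] yaw -0.0025 down [ 8.e-04  6.e-04 -1.e+00] F [ 0.7  0.5 -1.8] M [-0.1   0.03  0.05] w 67.6 31.0 q6 0.58
-- 4 rows -> [448.8 310.   80. ]
[[-1,[0.002,-0.003,0.304],[0.0001,-0.0001,-0.0004]],[-1,[0.002,-0.003,0.304],[0.0001,-0.0001,-0.0004]],[-1,[0.002,-0.002,0.304],[0.0001,-0.0001,-0.0004]],[-1,[0.002,-0.003,0.304],[0.0001,-0.0001,-0.0004]]]
```

apply_moves([
  [-1, [0, 0, 0.3], [0, 0, 0]],
  [-1, [0, 0, 0.3], [0, 0, 0]],
  [-1, [0, 0, 0.3], [0, 0, 0]],
  [-1, [0, 0, 0], [0, 0, 0]],
  [-1, [0, 0, 0.14], [0, 0, 0]],
  [-1, [0, 0, 0.1], [0, 0, 0]],
  [-1, [0, 0, 0.06], [0, 0, 0]],
  [-1, [0, 0, 0], [0, 0, 0]],
])

```text
t: 77.6
ee_pos: [448.5, 309.5, 80.1]
orientation: [-2.224, -2.219, 0.0]
ft_force: [0.6, 0.3, -0.6]
width: 67.9
grasp_force: 30.9
```

```bash
python3 st.py
```

```text
77.6 [448.5 309.5  80.1] yaw -0.002 down [-1.e-04 -0.e+00 -1.e+00] F [ 0.6  0.3 -0.6] M [0.01 0.13 0.01] w 67.9 30.9 q6 0.58
```

apply_moves([
  [1, [0, 0, 0], [0, 0, 0]],
  [1, [0, 0, 0], [0, 0, 0]],
  [1, [0, 0, 0], [0, 0, 0]],
  [1, [0, 0, -0.4], [0, 0, 0]],
  [1, [0, 0, -0.8], [0, 0, 0]],
  [1, [0, 0, -0.9], [0, 0, 0]],
  [1, [0, 0, -0.8], [0, 0, 0]],
  [1, [0, 0, 0], [0, 0, 0]],
])

```text
t: 78.6
ee_pos: [450.4, 310.7, 228.6]
orientation: [2.223, 2.218, 0.01]
ft_force: [0.0, 0.3, -0.1]
width: 87.8
grasp_force: 0.0
```

```bash
python3 st.py; python3 tw.py 68; python3 tw.py 0;python3 -c "
from h import *
s=plan([553,385.5,215],Rdown(0),1,n=3)"
```

```text
78.6 [450.4 310.7 228.6] yaw -0.002 down [ 0.0056  0.0037 -1.    ] F [ 0.   0.3 -0.1] M [-0.09  0.04 -0.05] w 87.8 0.0 q6 0.58
pin 0.8 [406. 138.] [534.5 384.7]
pin 0.65 [319. 214.] [446.5 307. ]
mask 0.93 [387.  98. 452. 172.] fit [529.7 379.8] iou 0.64
mask 0.72 [299. 176. 345. 190.] fit [448.8 317.1] iou 0.04
mask 0.57 [281. 185. 362. 263.] fit [449.  309.9] iou 0.96
pin 0.95 [325. 212.] [449.  293.3]
pin 0.6 [411. 135.] [550.5 385.6]
mask 0.77 [390.  95. 461. 169.] fit [551.6 386.5] iou 0.94
mask 0.67 [304. 179. 349. 190.] fit [449.3 306. ] iou 0.04
mask 0.49 [304. 176. 349. 186.] fit [450.2 311.1] iou 0.06
-- 3 rows -> [553.  385.5 215. ]
[[1,[0.512,0.7,0.056],[-0.0005,0.0003,-0.0004]],[1,[0.511,0.701,0.056],[-0.0005,0.0003,-0.0004]],[1,[0.511,0.701,0.058],[-0.0005,0.0003,-0.0004]]]
```

apply_moves([
  [1, [0.51, 0.68, 0.06], [0, 0, 0]],
  [1, [0.51, 0.68, 0.06], [0, 0, 0]],
  [1, [0.51, 0.68, 0.06], [0, 0, 0]],
  [1, [0, 0, 0], [0, 0, 0]],
  [1, [0, 0, 0], [0, 0, 0]],
  [1, [0, 0, 0], [0, 0, 0]],
])

```text
t: 79.65
ee_pos: [549.8, 385.1, 216.0]
orientation: [-2.224, -2.219, 0.002]
ft_force: [0.7, 0.6, 0.6]
width: 88.0
grasp_force: 0.0
```

```bash
python3 st.py; python3 tw.py 0
```

```text
79.7 [549.8 385.1 216. ] yaw -0.002 down [-8.e-04 -6.e-04 -1.e+00] F [0.7 0.6 0.6] M [-0.09  0.07 -0.  ] w 88.0 0.0 q6 0.6
pin 0.91 [327. 195.] [553.9 392.5]
pin 0.9 [231. 280.] [429.6 281.7]
pin 0.8 [244. 263.] [448.8 305.5]
mask 0.9 [196. 249. 260. 286.] fit [442.5 309. ] iou 0.19
mask 0.9 [177. 261. 256. 341.] fit [438.6 270.8] iou 0.28
mask 0.86 [293. 175. 358. 241.] fit [551.8 386.7] iou 0.97
mask 0.69 [210. 242. 264. 287.] fit [453.7 319.8] iou 0.2
```

apply_moves([
  [1, [0.04, 0.04, 0], [0, 0, 0.1]],
  [1, [0, 0, 0], [0, 0, 0.1]],
  [1, [0, 0, 0], [0, 0, 0.1]],
  [1, [0, 0, 0], [0, 0, 0.1]],
  [1, [0, 0, 0], [0, 0, 0.1]],
  [1, [0, 0, 0], [0, 0, 0.09]],
  [1, [0, 0, 0], [0, 0, 0]],
  [1, [0, 0, 0], [0, 0, 0]],
])

```text
t: 80.8
ee_pos: [552.6, 387.7, 216.4]
orientation: [-2.98, -0.995, -0.0]
ft_force: [-0.4, 0.6, 0.4]
width: 87.8
grasp_force: 0.0
```

```bash
python3 st.py; python3 tw.py 0; python3 -c "
from h import *
s=plan([552,386.8,10],Rdown(-.93),1,n=5)"
```

```text
80.8 [552.6 387.7 216.4] yaw -0.926 down [ 2.e-04  1.e-04 -1.e+00] F [-0.4  0.6  0.4] M [-0.03  0.07 -0.02] w 87.8 0.0 q6 1.52
pin 0.87 [326. 299.] [448.9 306.2]
pin 0.73 [330. 202.] [554.9 381.2]
pin 0.67 [324. 310.] [435.6 299.3]
pin 0.67 [323. 327.] [414.3 285. ]
mask 0.94 [294. 308. 356. 391.] fit [433.2 297.2] iou 0.42
mask 0.93 [296. 281. 353. 320.] fit [453.1 313.1] iou 0.24
mask 0.87 [295. 178. 359. 243.] fit [552.  385.5] iou 0.97
mask 0.83 [294. 295. 356. 339.] fit [440.1 304.2] iou 0.27
mask 0.64 [498. 232. 640. 329.] fit [678.2  90.3] iou 0.68
-- 5 rows -> [552.  386.8  10. ]
[[1,[-0.004,0.001,0.825],[0,0,0.0003]],[1,[-0.005,0.002,0.825],[0,0,0.0003]],[1,[-0.004,0.001,0.825],[0,0,0.0003]],[1,[-0.005,0.002,0.825],[0,0,0.0003]],[1,[-0.004,0.001,0.825],[0,0,0.0003]]]
```

apply_moves([
  [1, [-0.02, 0.02, 0.8], [0, 0, 0]],
  [1, [0, 0, 0.9], [0, 0, 0]],
  [1, [0, 0, 0.9], [0, 0, 0]],
  [1, [0, 0, 0.9], [0, 0, 0]],
  [1, [0, 0, 0.5], [0, 0, 0]],
  [1, [0, 0, 0.13], [0, 0, 0]],
  [1, [0, 0, 0], [0, 0, 0]],
  [1, [0, 0, 0], [0, 0, 0]],
])

```text
t: 81.95
ee_pos: [553.5, 387.0, 11.3]
orientation: [-2.98, -0.991, -0.004]
ft_force: [-0.5, -0.4, 0.5]
width: 88.0
grasp_force: 0.0
```

apply_moves([
  [-1, [0, 0, 0], [0, 0, 0]],
  [-1, [0, 0, 0], [0, 0, 0]],
  [-1, [0, 0, 0], [0, 0, 0]],
  [-1, [0, 0, 0], [0, 0, 0]],
])

```text
t: 82.45
ee_pos: [552.9, 386.5, 10.4]
orientation: [-2.981, -0.991, -0.001]
ft_force: [0.0, -1.3, 6.6]
width: 67.7
grasp_force: 29.9
```

```bash
python3 st.py;python3 -c "
from h import *
o=ctrl.get_obs();p0=o['ee_pos'];Rn=R.from_rotvec(o['orientation']).as_matrix()
s=plan([p0[0],p0[1],200],Rn,-1,n=5)
s=plan([449,310,200],Rn,-1,s,n=4)"
```

```text
82.5 [552.9 386.5  10.4] yaw -0.9287 down [ 8.e-04  4.e-04 -1.e+00] F [ 0.  -1.3  6.6] M [-0.31  0.19 -0.01] w 67.7 29.9 q6 1.52
-- 5 rows -> [552.9 386.5 200. ]
[[-1,[0.001,0,-0.758],[0,0,0]],[-1,[0,0,-0.759],[0,0,0]],[-1,[0.001,0,-0.758],[0,0,0]],[-1,[0.001,0,-0.758],[0,0,0]],[-1,[0,0.001,-0.758],[0,0,0]]]
-- 4 rows -> [449 310 200]
[[-1,[-0.645,-0.005,-0.001],[0,0,0]],[-1,[-0.646,-0.005,0],[0,0,0]],[-1,[-0.645,-0.005,-0.001],[0,0,0]],[-1,[-0.645,-0.005,-0.001],[0,0,0]]]
```

apply_moves([
  [-1, [0, 0, -0.4], [0, 0, 0]],
  [-1, [0, 0, -0.9], [0, 0, 0]],
  [-1, [0, 0, -0.9], [0, 0, 0]],
  [-1, [0, 0, -0.9], [0, 0, 0]],
  [-1, [0, 0, -0.7], [0, 0, 0]],
  [-1, [0, 0, 0], [0, 0, 0]],
])

```text
t: 83.2
ee_pos: [554.2, 387.6, 204.0]
orientation: [-2.979, -0.991, -0.01]
ft_force: [0.8, 0.0, -2.0]
width: 67.7
grasp_force: 30.0
```

apply_moves([
  [-1, [-0.65, 0, 0], [0, 0, 0]],
  [-1, [-0.65, 0, 0], [0, 0, 0]],
  [-1, [-0.65, 0, 0], [0, 0, 0]],
  [-1, [-0.63, 0, 0], [0, 0, 0]],
  [-1, [0, 0, 0.5], [0, 0, 0]],
  [-1, [0, 0, 0], [0, 0, 0]],
  [-1, [0, 0, 0], [0, 0, 0]],
  [-1, [0, 0, 0], [0, 0, 0]],
])

```text
t: 84.2
ee_pos: [449.7, 309.5, 175.1]
orientation: [-2.981, -0.991, -0.001]
ft_force: [0.5, -0.4, -1.5]
width: 67.7
grasp_force: 30.0
```

```bash
python3 st.py;python3 -c "
from h import *
o=ctrl.get_obs();Rn=R.from_rotvec(o['orientation']).as_matrix()
s=plan([449,310,111],Rn,-1,n=4)"
```

```text
84.2 [449.7 309.5 175.1] yaw -0.9287 down [ 6.e-04  4.e-04 -1.e+00] F [ 0.5 -0.4 -1.5] M [-0.05  0.13 -0.01] w 67.7 30.0 q6 1.51
-- 4 rows -> [449 310 111]
[[-1,[-0.002,-0.004,0.321],[0,0,0]],[-1,[-0.001,-0.004,0.32],[0,0,0]],[-1,[-0.002,-0.005,0.321],[0,0,0]],[-1,[-0.002,-0.004,0.321],[0,0,0]]]
```

apply_moves([
  [-1, [0, -0.01, 0.4], [0, 0, 0]],
  [-1, [0, 0, 0.4], [0, 0, 0]],
  [-1, [0, 0, 0.2], [0, 0, 0]],
  [-1, [0, 0, 0], [0, 0, 0]],
  [-1, [0, 0, 0.14], [0, 0, 0]],
  [-1, [0, 0, 0.08], [0, 0, 0]],
  [-1, [0, 0, 0.04], [0, 0, 0]],
  [-1, [0, 0, 0], [0, 0, 0]],
])

```text
t: 85.2
ee_pos: [448.9, 309.5, 111.7]
orientation: [2.981, 0.991, -0.0]
ft_force: [-0.5, 0.7, -1.5]
width: 67.6
grasp_force: 30.0
```

```bash
python3 st.py
```

```text
85.2 [448.9 309.5 111.7] yaw -0.9287 down [-0. -0. -1.] F [-0.5  0.7 -1.5] M [-0.01  0.04 -0.04] w 67.6 30.0 q6 1.51
```

apply_moves([
  [1, [0, 0, 0], [0, 0, 0]],
  [1, [0, 0, 0], [0, 0, 0]],
  [1, [0, 0, 0], [0, 0, 0]],
  [1, [0, 0, -0.4], [0, 0, 0]],
  [1, [0, 0, -0.8], [0, 0, 0]],
  [1, [0, 0, -0.9], [0, 0, 0]],
  [1, [0, 0, -0.8], [0, 0, 0]],
  [1, [0, 0, 0], [0, 0, 0]],
])

```text
t: 86.2
ee_pos: [450.7, 310.7, 260.3]
orientation: [-2.979, -0.991, -0.01]
ft_force: [0.6, -0.6, -0.8]
width: 88.2
grasp_force: 0.0
```

```bash
python3 st.py; python3 tw.py 100; python3 tub.py scene top
```

```text
86.2 [450.7 310.7 260.3] yaw -0.9287 down [ 0.0057  0.0038 -1.    ] F [ 0.6 -0.6 -0.8] M [-0.02  0.17 -0.  ] w 88.2 0.0 q6 1.51
pin 0.77 [324. 210.] [450.9 310.6]
mask 0.92 [288. 184. 363. 265.] fit [447.4 309.6] iou 0.96
mask 0.67 [299. 182. 351. 202.] fit [453.3 311.9] iou 0.04
mask 0.6 [306. 180. 340. 190.] fit [457.4 312.4] iou 0.02
mask 0.44 [306. 177. 337. 184.] fit [455.5 314.7] iou 0.02
scene mask 0.92 [413. 169. 442. 193.]
scene mask 0.85 [413. 162. 446. 181.]
scene mask 0.7 [416. 141. 448. 167.]
scene mask 0.57 [413. 184. 442. 210.]
scene 0.82 [431. 167.] [346.4 435.8]
scene 0.8 [424. 182.] [382.5 376.9]
scene 0.6 [179. 320.] [ 431.8 -307.6]
scene 0.59 [425. 193.] [416.8 345.3]
scene scanner 0.73 [170. 303.] [ 385.7 -302.4]
scene scanner 0.72 [339. 237.] [425.5  76.7]
scene scanner 0.63 [152. 264.] [ 262.  -282.9]
scene key 0.57 [199. 326.] [ 467.8 -284.7]
top mask 0.61 [171. 237. 198. 265.]
top mask 0.48 [195. 246. 200. 259.]
top 0.63 [190. 254.] [451.3 317.9]
top 0.61 [187. 252.] [458.6 326.6]
top 0.52 [196. 254.] [453.1 302.7]
top 0.39 [190. 253.] [456.2 319.7]
top scanner 0.93 [433. 278.] [ 379.8 -300.1]
top scanner 0.83 [425. 326.] [ 261.8 -275.5]
top key 0.8 [431. 243.] [ 469.8 -298.9]
```

```bash
python3 -c "
from workcell import ctrl
print(ctrl.close_job())"
```

```text
the job is handed in; nothing more can be done
None
```

I handed the job in at about 86 s, and it returned no verdict: all four screws are turned fully home, the label was scanned and held still for about 4 s, the key and scanner are back on the mat, and all four tubs are nested in one stack on the tray.

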